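# Lay a standing slide box down against the tray's end rim

### The job

The blue slide box standing on end in the cream tray is full of glass slides. Without gripping or lifting it, tip it over towards the open end of the tray and let it down gently with the fingers, never letting it drop, until it lies flat with its lid up; then push it softly back along the tray until its foot end is flush against the end rim. Do not disturb the green slide box or the other things on the bench, and leave the blue box lying free.

Things in the scene. Friction and masses are not known exactly. Their poses are not given: they have to be found in the camera images.
- blue_box: Blue plastic slide box, a plain block 32 mm thick (its x), 92 mm wide (its y), 210 mm tall (its z), 0.25 to 0.5 kg. Origin at the centre of the underside it stands on. x points out of the lid, the broad face with a white index card, towards the tray's end rim at the start, and up when the box has been laid down; z points up at the start, then towards the tray's open end.
- blue_foot (a point): middle of the blue box's lower edge on the side away from the lid, 16 mm from its origin along its -x (same axes): the edge it tips about. It stays on the tray floor throughout; on the lying box it is the lower edge of the foot end. Beyond about 9 degrees from upright the box falls by itself unless held up from below
- blue_centre (a point): centre of the blue box, 105 mm along its z from its origin; 16 mm above the tray floor when lying flat. The box counts as dropped if it turns faster than 4.5 rad/s, as it does when its free end drops more than about 30 mm, and as gripped or shoved too hard if the fingers press on it with over 30 N in all
- tray: Cream plastic bench tray fixed to the bench, 310 mm long (its x) and 390 mm wide (its y); floor 4 mm thick, upright rim 20 mm high and 6 mm thick along both sides and one end, the end rim (+x of the tray, roughly to the robot's right); the other end (-x, roughly to the robot's left) is open, without rim. Origin at the centre of the underside, on the bench.
- tray_stop (a point): middle of the inner face of the tray's end rim, at the level of the tray floor (4 mm above the bench); same axes as the tray: x points into the rim, y along it, z up
- green_box: Green slide box of the same size and axes, standing on end in the same tray about 180 mm beside the blue one, nearer to or farther from the robot, to be left standing. Origin at the centre of its underside
- vial: small amber vial with white cap, 24 mm across, 50 mm tall, standing in the tray between the boxes near the end rim. Origin at the centre of its underside
- amber_bottle: amber reagent bottle with red cap, 72 mm across, 160 mm tall, standing on the bench beside the tray. Origin at the centre of its underside
- black_jar: amber jar with black cap, 64 mm across, 95 mm tall, on the bench beside the tray. Origin at the centre of its underside
- wash_bottle: pale wash bottle with red cap and bent spout, 74 mm across, 205 mm tall, on the bench beside the tray. Origin at the centre of its underside
- stain_jar: square violet staining jar with glass lid, 52 mm square, 112 mm tall, on the bench beside the tray. Origin at the centre of its underside
- slip_box: small cream cover-slip box, 34 x 26 x 22 mm, on the bench to the left, on the robot's side of the tray. Origin at the centre of its underside
Not all that is in view belongs to the job. Of the things that look like the blue_box, the middle-sized one is meant.

How it is judged:
By the outcome, as a careful person would: the job done as asked, in the order asked, and still so for the second after the job is handed in, with the robot touching nothing.
It also fails if it takes over 58 s, if anything falls off the work surface, if the arm or the gripper's body presses on something with over 40 N, if the wrist force passes 120 N, or if a joint passes its speed limit or range.

### The arm

A 7-joint arm with a two-finger parallel gripper is mounted at the origin on the work surface. World frame = base frame: x ahead of the robot, y to its left, z up, the work surface at z = 0. Lengths are in m, angles in degrees, forces in N, time in s.
With the tool pointing down it reaches from about 0.35 to 0.9 m from the base axis. Payload 7.2 kg.
Tool frame: the origin (TCP) lies on the mounting face of the last link; the fingertips stand 173 mm ahead of it and the grasp point (between the pads) lies 155 mm ahead of it; z points along the fingers, y is the line along which they close (so a half turn about z gives the same grasp; the last joint's range is limited). The gripper opens to 85 mm and grips with 20 to 120 N. Pads are 22 mm wide; open, the fingers measure 114 mm over their backs; the gripper's body (76 mm by 85 mm) begins 54 mm behind the grasp point. The pads swing forward as they close: fully open they stand 13 mm farther back than shut.
Start: joints at [-3.908, 23.554, -0.728, 91.456, 0.321, 64.991, -4.71], TCP at [0.625, -0, 0.405] pointing down, gripper open.
Joint ranges: [-169.25, 169.25], [-16.82, 113.86], [-84.01, 82.57], [7.8, 145.47], [-59.2, 239.2], [7.22, 106.19], [-163.78, 163.78]. Speed limits (degrees/s): [136.94, 136.94, 172.46, 172.46, 180, 180, 180].

### API

Orientations are given as [roll, pitch, yaw] about the fixed x, y, z axes, in that order (R = Rz(yaw) Ry(pitch) Rx(roll)).
In Python, from rig import bot gives the robot as it stands.
- The arm moves only by the tool arm_command, never from a script. Its argument "series" is a list of rows, each an object with "jaw": the gripper command: -1 is shut, 1 is fully open, values between are in proportion; "dp": the shift along the tool's x, y, z in cm, a list of three; "turn": the turn, a rotation vector about the tool's x, y, z in degrees, a list of three. In form: [{"jaw": jaw, "dp": [dx, dy, dz], "turn": [ax, ay, az]}, ...]. A call has exactly 5 rows; each row is the pose to reach, as a shift and turn from the pose commanded when the call began, along the tool's axes at that moment; what a row does not reach only later rows make up. A row lasts 1/10 s, in which the tool goes at most 50 mm and 8.59 degrees, less where a joint would pass 70% of its speed; a pose out of reach is approached as far as the arm can. A call with a gripper value outside its range is refused whole. The fingers move at their own pace and stop on an object; the grip force is fixed at half the most. Time passes only in rows, so rows that repeat a pose let the fingers close, or fill a call up. It gives the time, the measured TCP pose, the force, the opening and the grip force at its end, in the units of the state.
- bot.read_state(): the state, without advancing time (a new reading comes with each control period).
- bot.grab_frame(name): name is "scene" or "side" or "wrist"; returns a dict with "pixels" (400x640x3 uint8, red, green, blue), "z_map" (400x640 float32, m along the optical axis (not along the pixel's ray), 0 where there is no reading), "fx", "fy", "cx", "cy" (pixels), "extrinsics" (4x4, takes a point from camera to world coordinates); the wrist camera has in their place "tool_from_camera" (4x4, takes a point from camera to tool coordinates, whose origin is the TCP and whose axes are the flange's). Camera axes: x right, y down, z forward; pixel columns grow to the right and rows downward; lengths in m; the calibration is good to about 2 mm. The wrist camera is an equidistant fisheye: a pixel r from the principal point sees the ray r / f radians off the axis. A picture is of the moment at which its call begins: read the wrist's pose just before it.
- bot.close_job(): hands the job in; it is judged then, once.
The state is a dict: "time": time; "joints": joint angles; "joint_velocities": joint speeds; "joint_torque": joint torques, N m; "ee_pos": TCP position; "tool_rot": TCP orientation; "ft_force": force on the tool from outside, world axes, zero at the start; "ft_torque": the same for the moment, N m; "grip_width": finger opening in m; "finger_force": force on a finger pad.
Only numpy, scipy, OpenCV 4.12 (cv2) and the standard library are available. Lean on these libraries where they do the work, as an engineer would, in place of code of your own. Each camera call takes 0.05 s, during which the arm holds its last target. There are 200 camera calls.

## Working session

There is one attempt and no reset: what is moved stays moved. The work goes in short steps, Python scripts to look and compute and a tool call to move; the robot and the scene stay as the last step left them, time stands still between calls to the robot, and variables do not carry over. Pictures are saved under pics/ and viewed, at most 10 in all, crops included, and the job is handed in when it is done.

Besides the shell and the picture viewer there is one more tool, called after ">>>" as name(argument=value, ...), one argument or row to a line, values as JSON. arm_command: Moves the arm, as the interface text tells. Its arguments: {"type":"object","properties":{"series":{"type":"array","items":{"type":"object","properties":{"jaw":{"type":"number"},"dp":{"type":"array","items":{"type":"number"}},"turn":{"type":"array","items":{"type":"number"}}}}}},"required":["series"]}

```bash
mkdir -p pics
python3 - <<'E'
from rig import bot
import numpy as np,cv2
s=bot.read_state();print({k:np.round(v,3).tolist() for k,v in s.items()})
for n in("scene","side"):
    f=bot.grab_frame(n);cv2.imwrite(f"pics/{n}0.png",f["pixels"][:,:,::-1])
    np.savez(f"pics/{n}0.npz",**f);print(n,f["fx"],f["fy"],f["cx"],f["cy"],np.round(f["extrinsics"],3).tolist())
E
```

```text
{'time': 0.0, 'joints': [-3.907, 23.599, -0.728, 91.504, 0.322, 64.992, -4.709], 'joint_velocities': [0.041, -0.047, 0.051, 0.036, 0.052, 0.062, 0.033], 'joint_torque': [-0.001, -60.064, 0.681, -29.942, 0.014, 0.01, 0.0], 'ee_pos': [0.625, -0.0, 0.404], 'tool_rot': [-179.907, 0.008, 90.003], 'ft_force': [0.08, 0.929, 0.422], 'ft_torque': [-0.019, -0.023, -0.011], 'finger_force': 0.0, 'grip_width': 0.086}
scene 437.60305868586903 437.60305868586903 320.7831729101157 195.47240313626776 [[0.33, 0.672, -0.663, 1.426], [0.944, -0.24, 0.227, -0.297], [-0.007, -0.701, -0.713, 1.147], [0.0, 0.0, 0.0, 1.0]]
side 405.76831583477644 405.76831583477644 317.7790792106063 196.619900505608 [[-0.991, -0.105, 0.086, 0.358], [-0.135, 0.729, -0.67, 0.795], [0.007, -0.676, -0.737, 0.911], [0.0, 0.0, 0.0, 1.0]]
```

View pics/scene0.png

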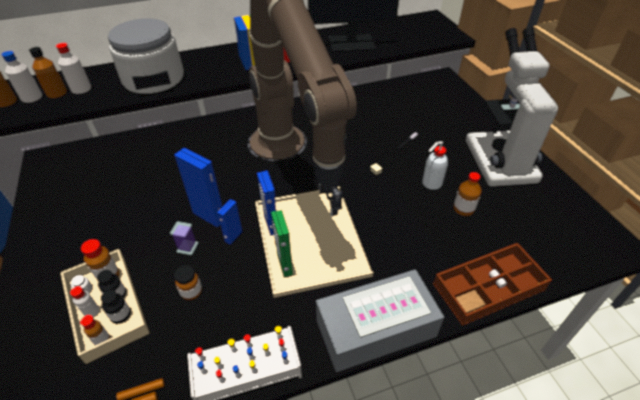

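View pics/side0.png

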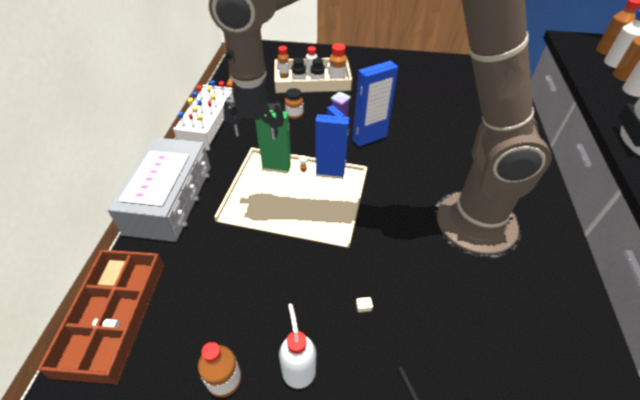

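The scene view shows the blue box in the tray at about (267,203), the green box at (282,243), and the tray spanning (258..370,190..290). In the side view the blue box is at (332,147), the green at (274,140), and the vial at (303,166). A larger and a smaller blue look-alike stand outside the tray.

```bash
cat > h.py <<'E'
import numpy as np,cv2
def cloud(f):
    z=f["z_map"];v,u=np.mgrid[:z.shape[0],:z.shape[1]]
    P=np.stack([(u-f["cx"])*z/f["fx"],(v-f["cy"])*z/f["fy"],z],-1)
    E=f["extrinsics"];P=P@E[:3,:3].T+E[:3,3];P[z<=0]=np.nan
    return P
def box(Q):
    (c,s,a)=cv2.minAreaRect((Q[:,:2]*1000).astype(np.float32));return np.round(c,1),np.round(s,1),round(a,1)
E
python3 - <<'E'
from h import *
for n in("scene","side"):
    f=dict(np.load(f"pics/{n}0.npz"));P=cloud(f);h=cv2.cvtColor(f["pixels"],cv2.COLOR_RGB2HSV)
    ok=np.isfinite(P[...,2])
    H,S,V=[h[...,i].astype(int) for i in range(3)]
    cream=ok&(H>10)&(H<35)&(S>20)&(V>120)&(P[...,2]<.03)&(P[...,2]>-.01)
    for nm,m in(("blue",(H>105)&(H<130)&(S>120)&ok&(P[...,2]>.02)),("green",(H>45)&(H<90)&(S>100)&ok&(P[...,2]>.02)),("cream",cream)):
        k,l,st,_=cv2.connectedComponentsWithStats(m.astype(np.uint8))
        for i in range(1,k):
            if st[i,4]>60:
                Q=P[l==i];
                if Q[:,0].max()>1.2 or Q[:,0].min()<.1: continue
                print(n,nm,st[i].tolist(),"z",np.round(np.percentile(Q[:,2],[1,50,99]),3),box(Q))
                if nm!="cream":
                    t=Q[Q[:,2]>np.percentile(Q[:,2],99)-.006];print("   top",len(t),box(t))
                else: print(cv2.boxPoints(cv2.minAreaRect((Q[:,:2]*1000).astype(np.float32))).round().tolist())
f=np.load("pics/side0.npz")["pixels"]
a=cv2.resize(f[90:250,210:380],None,fx=3.5,fy=3.5,interpolation=2);cv2.imwrite("pics/c1.png",a[:,:,::-1])
E
```

```text
scene blue [175, 148, 66, 93, 2600] z [0.023 0.147 0.273] (array([ 367.2, -317.4]), array([212.8,  68.6]), 30.0)
   top 341 (array([ 325.9, -337.2]), array([123.8,  44.7]), 34.6)
scene blue [257, 171, 18, 55, 424] z [0.065 0.21  0.217] (array([ 441.1, -142.5]), array([32. , 99.7]), 89.3)
   top 179 (array([ 445. , -142.2]), array([31.1, 91.1]), 89.5)
scene green [271, 211, 21, 65, 587] z [0.023 0.198 0.217] (array([ 575.8, -143.1]), array([ 30.3, 181.1]), 87.3)
   top 233 (array([ 619.7, -145.1]), array([29.5, 92.7]), 87.9)
scene cream [371, 163, 11, 10, 71] z [-0.004  0.019  0.028] (array([293.8, 318.9]), array([39.9, 74.4]), 63.0)
[[252.0, 318.0], [318.0, 284.0], [336.0, 320.0], [270.0, 354.0]]
scene cream [317, 193, 13, 21, 129] z [-0.     0.004  0.009] (array([401.4,  70.9]), array([100.7,  30.3]), 3.0)
[[350.0, 83.0], [352.0, 53.0], [452.0, 58.0], [451.0, 89.0]]
scene cream [255, 194, 118, 101, 5349] z [-0.002  0.004  0.022] (array([523.2, -30.6]), array([317.7, 421.9]), 84.5)
[[298.0, -168.0], [718.0, -209.0], [748.0, 107.0], [328.0, 148.0]]
scene cream [94, 255, 47, 85, 863] z
[... 2476 characters left out ...]
cream [260, 161, 31, 13, 94] z [-0.001  0.005  0.026] (array([ 622. , -134.2]), array([ 43.5, 103.9]), 88.0)
[[569.0, -154.0], [673.0, -158.0], [675.0, -114.0], [571.0, -111.0]]
side cream [315, 170, 29, 10, 70] z [0.001 0.004 0.019] (array([ 441.1, -119.1]), array([14.4, 91. ]), 89.1)
[[396.0, -126.0], [487.0, -127.0], [487.0, -113.0], [396.0, -111.0]]
side cream [97, 259, 28, 27, 142] z [0.009 0.028 0.03 ] (array([948.1, 317.2]), array([53.9, 81. ]), 5.2)
[[918.0, 355.0], [925.0, 274.0], [979.0, 279.0], [971.0, 360.0]]
side cream [356, 297, 17, 15, 95] z [-0.002  0.01   0.023] (array([304.2, 306.2]), array([41.7, 41.5]), 9.4)
[[280.0, 323.0], [287.0, 282.0], [328.0, 289.0], [321.0, 330.0]]
```

View pics/c1.png

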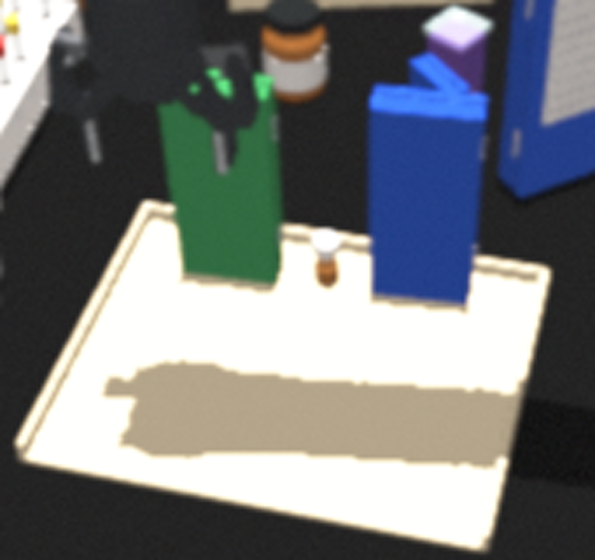

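The crop shows the tray's end rim along (150,205)-(548,270) and its open end along (20,458)-(485,548). The vial is between the boxes near the rim, and the gripper hides the top of the green box. One more measurement for the tray corners.

Run:
```python
from h import *
def cast(f,u,v,h):
    E=f["extrinsics"];d=E[:3,:3]@np.array([(u-f["cx"])/f["fx"],(v-f["cy"])/f["fy"],1]);return (E[:3,3]+d*(h-E[2,3])/d[2])[:2]
def fit(p):
    vx,vy,x,y=cv2.fitLine(np.float32(p)*1000,cv2.DIST_HUBER,0,.01,.01).ravel();return round(np.degrees(np.arctan2(vy,vx)),2),round(float(x),1),round(float(y),1)
f=dict(np.load("pics/side0.npz"));g=cv2.cvtColor(f["pixels"],cv2.COLOR_RGB2GRAY).astype(int)
# open edge: lowest bright pixel per column; end rim: first bright pixel from the black bench
o=[];r=[]
for u in range(222,345,3):
    v=218+np.argmin(np.diff(g[218:258,u]));o.append(cast(f,u,v+.5,.003))
for u in [*range(347,364)]+[*range(292,310)]:
    v=140+np.argmax(np.diff(g[140:172,u]));r.append(cast(f,u,v+.5,.024))
print("open edge",fit(o),"rim outer top",fit(r))
f2=dict(np.load("pics/scene0.npz"));g2=cv2.cvtColor(f2["pixels"],cv2.COLOR_RGB2GRAY).astype(int)
o=[];r=[];l=[]
for v in range(220,270,2):
    u=330+np.argmin(np.diff(g2[v,330:380]));o.append(cast(f2,u+.5,v,.003))
    u=248+np.argmax(np.diff(g2[v,248:272]));r.append(cast(f2,u+.5,v,.024))
print("scene open",fit(o),"rim",fit(r))
# box faces
for n,F in(("scene",f2),("side",f)):
    P=cloud(F);h=cv2.cvtColor(F["pixels"],cv2.COLOR_RGB2HSV);m=(h[...,0]>105)&(h[...,0]<130)&(h[...,1]>120)
    w=m&(abs(P[...,0]-.44)<.07)&(abs(P[...,1]+.14)<.04)
    if n=="side":
        q=P[w&(P[...,2]>.03)&(P[...,2]<.19)&(P[...,1]>-.14)];print("face",len(q),fit(q[:,:2]),np.percentile(q[:,0],[2,98]),np.polyfit(q[:,2],q[:,1],1))
    t=P[w&(P[...,2]>.208)];print(n,"top",len(t),box(t),fit(t[:,:2]),np.percentile(t[:,0],[3,97]).round(4),np.percentile(t[:,1],[3,97]).round(4))
    a=P[...,:2][(h[...,0]<35)&(P[...,2]>.03)&(P[...,2]<.06)&(abs(P[...,0]-.53)<.03)&(abs(P[...,1]+.13)<.06)];print("vial",len(a),a.mean(0))
```

```text
open edge (np.float32(-5.42), 544.4, 124.4) rim outer top (np.float32(-5.51), 452.8, -180.3)
scene open (np.float32(-5.72), 617.1, 117.3) rim (np.float32(-5.4), 525.9, -190.5)
scene top 222 (array([ 440.9, -142.4]), array([31.6, 99.3]), 89.5) (np.float32(-0.84), 443.6, -142.2) [0.3995 0.4865] [-0.1576 -0.1271]
vial 1 [ 0.53147851 -0.15183576]
face 1232 (np.float32(-0.83), 440.9, -125.7) [0.39722135 0.48629497] [-0.00320004 -0.12533327]
side top 278 (array([ 441.4, -140.2]), array([36.5, 91.7]), 87.6) (np.float32(-0.74), 440.7, -136.8) [0.3974 0.4843] [-0.1549 -0.1239]
vial 64 [ 0.52754005 -0.1355114 ]
```

>>> arm_command(
  series=[
    {"jaw": 1, "dp": [-2, -3, -1], "turn": [0, 0, 8]},
    {"jaw": 1, "dp": [-5, -6, -2], "turn": [0, 0, 16]},
    {"jaw": 1, "dp": [-8, -9, -2], "turn": [0, 0, 24]},
    {"jaw": 1, "dp": [-11, -12, -2], "turn": [0, 0, 32]},
    {"jaw": 1, "dp": [-14, -15, -2], "turn": [0, 0, 40]},
  ],
)

```text
time: 0.6
ee_pos: [0.4735, -0.141, 0.4245]
tool_rot: [-180.0, 0.0, 49.7]
ft_force: [0.7, -0.1, 0.5]
grip_width: 0.0851
finger_force: 0.0
```

>>> arm_command(
  series=[
    {"jaw": 1, "dp": [-1, -1.2, 0], "turn": [0, 0, 8.5]},
    {"jaw": 1, "dp": [-2, -2.4, 0], "turn": [0, 0, 17]},
    {"jaw": 1, "dp": [-2, -2.4, 0], "turn": [0, 0, 25.5]},
    {"jaw": 1, "dp": [-2, -2.4, 0], "turn": [0, 0, 34]},
    {"jaw": 1, "dp": [-2, -2.4, 0], "turn": [0, 0, 42.5]},
  ],
)

```text
time: 1.1
ee_pos: [0.4434, -0.1399, 0.4246]
tool_rot: [-180.0, 0.0, 7.1]
ft_force: [-0.1, 0.3, 0.1]
grip_width: 0.0854
finger_force: 0.0
```

>>> arm_command(
  series=[
    {"jaw": 1, "dp": [0, 0, 0], "turn": [0, 0, 8]},
    {"jaw": 1, "dp": [0, 0, 0], "turn": [0, 0, 8]},
    {"jaw": 1, "dp": [0, 0, 0], "turn": [0, 0, 8]},
    {"jaw": 1, "dp": [0, 0, 0], "turn": [0, 0, 8]},
    {"jaw": 1, "dp": [0, 0, 0], "turn": [0, 0, 8]},
  ],
)

```text
time: 1.6
ee_pos: [0.4437, -0.1399, 0.4246]
tool_rot: [180.0, 0.0, -0.4]
ft_force: [1.4, 0.8, -0.6]
grip_width: 0.0853
finger_force: 0.0
```

Run:
```python
from rig import bot
from h import *
s=bot.read_state();print({k:np.round(v,3).tolist() for k,v in s.items() if k in("joints","ee_pos","tool_rot","time")})
f=bot.grab_frame("wrist");print(f["fx"],f["cx"],f["cy"],f["tool_from_camera"].round(3).tolist())
cv2.imwrite("pics/w1.png",f["pixels"][:,:,::-1]);np.savez("pics/w1.npz",**f)
```

```text
{'time': 1.6, 'joints': [-1.007, 6.376, 13.764, 111.911, -1.715, 61.909, -76.904], 'ee_pos': [0.444, -0.14, 0.425], 'tool_rot': [180.0, 0.004, -0.388]}
309.70691628693146 320.27527432793204 201.63971196211537 [[0.0, -0.965, -0.264, 0.066], [1.0, 0.001, -0.001, -0.001], [0.001, -0.264, 0.965, 0.031], [0.0, 0.0, 0.0, 1.0]]
```

View pics/w1.png

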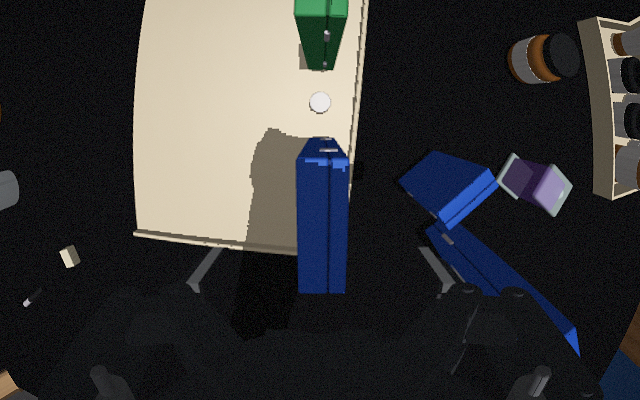

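The wrist view shows the blue box top at columns 297-348, centred between the fingertips at (192,288) and (450,288). The vial is at (320,102) and the green box at (320,10). Next I measure where the fingertips are.

```bash
cat >> h.py <<'E'
def wcloud(f):
    z=f["z_map"].astype(float);v,u=np.mgrid[:z.shape[0],:z.shape[1]]
    a=u-f["cx"];b=v-f["cy"];r=np.hypot(a,b)+1e-9;t=r/f["fx"]
    P=np.stack([a/r*np.tan(t)*z,b/r*np.tan(t)*z,z],-1);T=f["tool_from_camera"];P=P@T[:3,:3].T+T[:3,3];P[z<=0]=np.nan;return P
E
python3 - <<'E'
from h import *
f=dict(np.load("pics/w1.npz"));P=wcloud(f)
for nm,sl in(("L",np.s_[246:292,185:225]),("R",np.s_[246:292,415:458])):
    Q=P[sl].reshape(-1,3);Q=Q[(Q[:,2]<.19)&(Q[:,2]>.08)];print(nm,len(Q),Q.min(0).round(3),Q.max(0).round(3),np.percentile(Q[:,2],97).round(3))
    T=Q[Q[:,2]>Q[:,2].max()-.008];print(T.mean(0).round(3),np.ptp(T,0).round(3))
h=cv2.cvtColor(f["pixels"],cv2.COLOR_RGB2HSV);m=(h[...,0]>105)&(h[...,0]<130)&(h[...,1]>120)
for sl in(np.s_[130:300,290:352],np.s_[150:228,400:498]):
    q=P[sl][m[sl]];W=np.c_[q[:,0]+.444,-.14-q[:,1],.425-q[:,2]];t=W[W[:,2]>np.percentile(W[:,2],95)-.006];print(np.percentile(W,[2,98],axis=0).round(3).tolist(),np.percentile(t,[2,98],axis=0).round(3).tolist())
E
```

```text
L 1412 [-0.006 -0.058  0.115] [ 0.012 -0.043  0.157] 0.153
[ 0.009 -0.047  0.152] [0.01  0.014 0.008]
R 1510 [-0.008  0.041  0.115] [0.012 0.056 0.157] 0.153
[0.007 0.045 0.152] [0.016 0.014 0.008]Traceback (most recent call last):
  File "<stdin>", line 8, in <module>
    return _quantile_unchecked(
        a, q, axis, out, overwrite_input, method, keepdims, weights)
    return _ureduce(a,
                    func=_quantile_ureduce_func,
    ...<5 lines>...
                    overwrite_input=overwrite_input,
                    method=method)
    r = func(a, **kwargs)
    result = _quantile(arr,
                       quantiles=q,
    ...<2 lines>...
                       out=out,
                       weights=wgt)
    slices_having_nans = np.isnan(arr[-1, ...])
                                  ~~~^^^^^^^^^
IndexError: index -1 is out of bounds for axis 0 with size 0
```

>>> arm_command(
  series=[
    {"jaw": 1, "dp": [0, -4.5, 0], "turn": [0, 0, 0]},
    {"jaw": 1, "dp": [0, -9, 0], "turn": [-8, 0, 0]},
    {"jaw": 1, "dp": [0, -13.5, 0], "turn": [-16, 0, 0]},
    {"jaw": 1, "dp": [0, -18, 0], "turn": [-24, 0, 0]},
    {"jaw": 1, "dp": [0, -22.5, 0], "turn": [-32, 0, 0]},
  ],
)

```text
time: 2.15
ee_pos: [0.4455, 0.0871, 0.4256]
tool_rot: [147.7, -0.3, -0.4]
ft_force: [0.5, -0.7, -0.2]
grip_width: 0.0854
finger_force: 0.0
```

```bash
python3 -c "
from rig import bot
s=bot.read_state();print(s['joints'],s['ee_pos'],s['tool_rot'])"
```

```text
[ -27.25304098    9.91270134   -0.78843513  111.29064823   29.05877814
   77.14129091 -129.78850523] [0.44548025 0.08705993 0.42564343] [147.70889018  -0.25747586  -0.41797703]
```

>>> arm_command(
  series=[
    {"jaw": 1, "dp": [0, -4, 1.5], "turn": [-6, 0, 0]},
    {"jaw": 1, "dp": [0, -8, 3], "turn": [-13, 0, 0]},
    {"jaw": 1, "dp": [0, -12, 5], "turn": [-13, 0, 0]},
    {"jaw": 1, "dp": [0, -16, 7], "turn": [-13, 0, 0]},
    {"jaw": 1, "dp": [0, -16, 7], "turn": [-13, 0, 0]},
  ],
)

```text
time: 2.65
ee_pos: [0.4452, 0.1866, 0.2755]
tool_rot: [134.9, 0.4, -0.2]
ft_force: [-0.5, 0.1, -0.3]
grip_width: 0.0854
finger_force: 0.0
```

```bash
python3 -c "
from rig import bot
s=bot.read_state();print(s['joints'],s['ee_pos'],s['tool_rot'])"
```

```text
[ -37.14248069   28.89559004   -3.72794297  111.90228724   34.94562308
   76.16644224 -151.00464003] [0.44519082 0.18655835 0.27548513] [134.90436827   0.44650277  -0.18415772]
```

>>> arm_command(
  series=[
    {"jaw": 1, "dp": [0, 0, 0], "turn": [0, 0, -8.4]},
    {"jaw": 1, "dp": [0, 0, 0], "turn": [0, 0, -16.8]},
    {"jaw": 1, "dp": [0, 0, 0], "turn": [0, 0, -25.2]},
    {"jaw": 1, "dp": [0, 0, 0], "turn": [0, 0, -33.6]},
    {"jaw": 1, "dp": [0, 0, 0], "turn": [0, 0, -42]},
  ],
)

```text
time: 3.15
ee_pos: [0.447, 0.183, 0.2817]
tool_rot: [143.5, 28.4, 32.3]
ft_force: [0.0, 0.5, -0.2]
grip_width: 0.0854
finger_force: 0.0
```

>>> arm_command(
  series=[
    {"jaw": 1, "dp": [0, 0, 0], "turn": [0, 0, -8.4]},
    {"jaw": 1, "dp": [0, 0, 0], "turn": [0, 0, -16.8]},
    {"jaw": 1, "dp": [0, 0, 0], "turn": [0, 0, -25.2]},
    {"jaw": 1, "dp": [0, 0, 0], "turn": [0, 0, -33.6]},
    {"jaw": 1, "dp": [0, 0, 0], "turn": [0, 0, -42]},
  ],
)

```text
time: 3.65
ee_pos: [0.447, 0.1829, 0.2818]
tool_rot: [174.3, 44.7, 81.4]
ft_force: [-0.5, -0.5, 0.2]
grip_width: 0.0855
finger_force: 0.0
```

>>> arm_command(
  series=[
    {"jaw": 1, "dp": [0, 0, 0], "turn": [0, 0, -8.4]},
    {"jaw": 1, "dp": [0, 0, 0], "turn": [0, 0, -16.8]},
    {"jaw": 1, "dp": [0, 0, 0], "turn": [0, 0, -25.2]},
    {"jaw": 1, "dp": [0, 0, 0], "turn": [0, 0, -33.6]},
    {"jaw": 1, "dp": [0, 0, 0], "turn": [0, 0, -42]},
  ],
)

```text
time: 4.15
ee_pos: [0.447, 0.1829, 0.2817]
tool_rot: [-149.4, 34.8, 135.6]
ft_force: [-0.2, 0.4, -0.0]
grip_width: 0.0854
finger_force: 0.0
```

>>> arm_command(
  series=[
    {"jaw": 1, "dp": [0, 0, 0], "turn": [0, 0, -8.4]},
    {"jaw": 1, "dp": [0, 0, 0], "turn": [0, 0, -16.8]},
    {"jaw": 1, "dp": [0, 0, 0], "turn": [0, 0, -25.2]},
    {"jaw": 1, "dp": [0, 0, 0], "turn": [0, 0, -33.6]},
    {"jaw": 1, "dp": [0, 0, 0], "turn": [0, 0, -42]},
  ],
)

```text
time: 4.65
ee_pos: [0.4471, 0.1828, 0.2817]
tool_rot: [-135.6, 8.3, 171.2]
ft_force: [0.6, -0.3, 0.2]
grip_width: 0.0852
finger_force: 0.0
```

>>> arm_command(
  series=[
    {"jaw": 1, "dp": [0, 0, 0], "turn": [0, 0, -6]},
    {"jaw": 1, "dp": [0, 0, 0], "turn": [0, 0, -12]},
    {"jaw": 1, "dp": [0, 0, 4], "turn": [0, 0, -12]},
    {"jaw": 1, "dp": [0, 0, 8], "turn": [0, 0, -12]},
    {"jaw": 1, "dp": [0, 0, 8], "turn": [0, 0, -12]},
  ],
)

```text
time: 5.15
ee_pos: [0.4457, 0.1222, 0.2224]
tool_rot: [-134.7, -0.2, 179.2]
ft_force: [-0.8, -0.1, 0.7]
grip_width: 0.0853
finger_force: 0.0
```

```bash
python3 -c "
from rig import bot
s=bot.read_state();print(s['joints'],s['ee_pos'],s['tool_rot'])"
```

```text
[ -9.56657391  35.87702078 -32.04720475 116.21894607  50.23455922
  79.2753948   15.88280213] [0.44568375 0.12215051 0.22241612] [-134.69408258   -0.20209965  179.23523549]
```

>>> arm_command(
  series=[
    {"jaw": 0.18, "dp": [0, 3, 0], "turn": [6, 0, 0]},
    {"jaw": 0.18, "dp": [0, 6, -0.4], "turn": [12, 0, 0]},
    {"jaw": 0.18, "dp": [0, 9, -0.8], "turn": [15, 0, 0]},
    {"jaw": 0.18, "dp": [0, 11, -0.8], "turn": [15, 0, 0]},
    {"jaw": 0.18, "dp": [0, 11, -0.8], "turn": [15, 0, 0]},
  ],
)

```text
time: 5.65
ee_pos: [0.4467, 0.2127, 0.151]
tool_rot: [-120.1, -0.1, 179.7]
ft_force: [-0.3, -1.1, -0.9]
grip_width: 0.0505
finger_force: 0.0
```

Run:
```python
from rig import bot
from h import *
s=bot.read_state();print(s['joints'].round(1),s['ee_pos'],s['tool_rot'],s['grip_width'])
f=bot.grab_frame("wrist");P=wcloud(f)
for sg in(-1,1):
    q=P[(P[...,2]>.1)&(P[...,2]<.19)&(abs(P[...,0])<.014)&(P[...,1]*sg>.015)&(P[...,1]*sg<.06)]
    print(len(q),np.percentile(q,[1,50,99],axis=0).round(4).tolist(),q.max(0))
cv2.imwrite("pics/w2.png",f["pixels"][:,:,::-1])
f=bot.grab_frame("scene");cv2.imwrite("pics/s2.png",cv2.resize(f["pixels"][100:300,170:420],None,fx=3,fy=3)[:,:,::-1])
```

```text
[-23.6  50.1 -27.9 107.3  50.7  92.4   6.1] [0.44665392 0.21266254 0.15103261] [-1.20051320e+02 -9.83442154e-02  1.79650620e+02] 0.050452580086006636
6422 [[-0.0105, -0.0577, 0.1006], [0.0079, -0.0426, 0.1161], [0.0136, -0.0239, 0.1657]] [ 0.01399032 -0.02219581  0.17058127]
6322 [[-0.0104, 0.0259, 0.1005], [0.0079, 0.0444, 0.1161], [0.0136, 0.059, 0.1657]] [0.01399798 0.05999711 0.18953134]
```

View pics/s2.png

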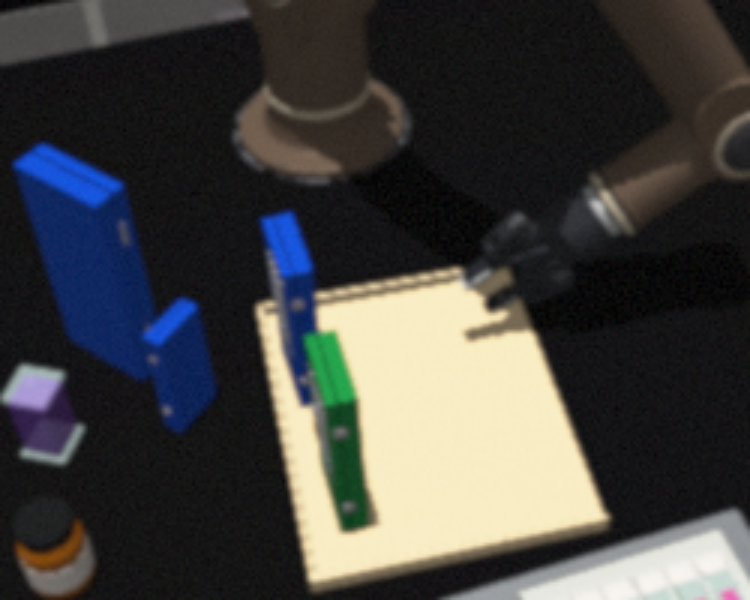

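The picture shows both boxes still standing in the tray. The gripper is tilted 60° over the open end at about (530,270), with its tips over the floor, so the low pose is reachable. Next I go back above the box.

```bash
cat > plan.py <<'E'
import numpy as np,sys
from rig import bot
from scipy.spatial.transform import Rotation as R
YF=-.1255;W=.0
def pose(x,y,z,a,yaw=179.2): return np.array([x,y,z]),R.from_euler('xyz',[a-180,0,yaw],degrees=True)
def follow(a,h=.351,x=.4435,yf=YF):
    r=np.radians(a);return pose(x,yf+h*np.sin(r)-.016*np.cos(r),.004+h*np.cos(r)+.016*np.sin(r),a)
def show(rows):
    s=bot.read_state();p0=np.array(s["ee_pos"]);r0=R.from_euler('xyz',s["tool_rot"],degrees=True)
    print("t",round(float(s["time"]),2),"at",p0.round(4),np.round(s["tool_rot"],1),"f",np.round(s["ft_force"],1))
    for p,r in rows: print("dp",(r0.inv().apply(p-p0)*100).round(2).tolist(),"turn",(r0.inv()*r).as_rotvec(degrees=True).round(1).tolist(),"to",p.round(3))
E
python3 - <<'E'
from plan import *
show([pose(.4435,.1,.42,20)])
E
```

```text
t 5.75 at [0.4472 0.2103 0.1527] [-120.     0.   179.5] f [-0.1 -0.8  0.2]
dp [0.27, -28.67, -3.8] turn [-40.0, 0.2, 0.2] to [0.444 0.1   0.42 ]
```

>>> arm_command(
  series=[
    {"jaw": 0.18, "dp": [0.2, -4.5, -0.7], "turn": [-8, 0, 0]},
    {"jaw": 0.18, "dp": [0.2, -9, -1.4], "turn": [-16, 0, 0]},
    {"jaw": 0.18, "dp": [0.2, -13.5, -2.1], "turn": [-24, 0, 0]},
    {"jaw": 0.18, "dp": [0.2, -18, -2.8], "turn": [-32, 0, 0]},
    {"jaw": 0.18, "dp": [0.2, -22.5, -3.5], "turn": [-40, 0, 0]},
  ],
)

```text
time: 6.25
ee_pos: [0.4435, 0.1263, 0.3672]
tool_rot: [-160.2, 0.2, 179.5]
ft_force: [-0.8, -0.1, 0.0]
grip_width: 0.0503
finger_force: 0.0
```

Run:
```python
from plan import *
show([pose(.4435,-.12,.42,0)])
```

```text
t 6.25 at [0.4435 0.1263 0.3672] [-160.2    0.2  179.5] f [-0.8 -0.1  0. ]
dp [-0.25, -24.96, 3.4] turn [-19.8, 0.3, 0.2] to [ 0.444 -0.12   0.42 ]
```

>>> arm_command(
  series=[
    {"jaw": 0.18, "dp": [0, -4, -1.5], "turn": [-7, 0, 0]},
    {"jaw": 0.18, "dp": [0, -8.5, -1], "turn": [-14, 0, 0]},
    {"jaw": 0.18, "dp": [-0.1, -13, 0.5], "turn": [-20, 0, 0]},
    {"jaw": 0.18, "dp": [-0.2, -17.5, 1.5], "turn": [-20, 0, 0]},
    {"jaw": 0.18, "dp": [-0.2, -22, 2.5], "turn": [-20, 0, 0]},
  ],
)

```text
time: 6.75
ee_pos: [0.4423, -0.0904, 0.4177]
tool_rot: [-179.8, 0.1, 179.3]
ft_force: [1.7, -0.0, 1.0]
grip_width: 0.0506
finger_force: 0.0
```

Run:
```python
from plan import *
show([pose(.4435,-.1415,.40,0),follow(0)])
```

```text
t 6.75 at [ 0.4423 -0.0904  0.4177] [-1.798e+02  1.000e-01  1.793e+02] f [ 1.7 -0.   1. ]
dp [-0.18, -5.1, 1.78] turn [-0.2, 0.1, 0.1] to [ 0.444 -0.142  0.4  ]
dp [-0.18, -5.09, 6.28] turn [-0.2, 0.1, 0.1] to [ 0.444 -0.142  0.355]
```

>>> arm_command(
  series=[
    {"jaw": 0.18, "dp": [0, -2.5, 0.8], "turn": [0, 0, 0]},
    {"jaw": 0.18, "dp": [-0.2, -5.1, 1.8], "turn": [0, 0, 0]},
    {"jaw": 0.18, "dp": [-0.2, -5.1, 1.8], "turn": [0, 0, 0]},
    {"jaw": 0.18, "dp": [-0.2, -5.1, 1.8], "turn": [0, 0, 0]},
    {"jaw": 0.18, "dp": [-0.2, -5.1, 1.8], "turn": [0, 0, 0]},
  ],
)

```text
time: 7.25
ee_pos: [0.4453, -0.1373, 0.3988]
tool_rot: [-179.9, 0.1, 179.5]
ft_force: [-0.3, 0.2, 0.4]
grip_width: 0.0502
finger_force: 0.0
```

Run:
```python
from plan import *
from h import *
show([follow(0)])
f=bot.grab_frame("wrist");P=wcloud(f);h=cv2.cvtColor(f["pixels"],cv2.COLOR_RGB2HSV)
m=(h[...,0]>105)&(h[...,0]<130)&(h[...,1]>100)&(abs(P[...,1])<.04)&(abs(P[...,0])<.07)&(P[...,2]<.20)&(P[...,2]>.17)
q=P[m];print(len(q),np.percentile(q,[1,50,99],axis=0).round(4).tolist(),box(q))
cv2.imwrite("pics/w3.png",f["pixels"][:,:,::-1])
```

```text
t 7.25 at [ 0.4453 -0.1373  0.3988] [-1.799e+02  1.000e-01  1.795e+02] f [-0.3  0.2  0.4]
dp [0.18, -0.41, 4.38] turn [-0.1, 0.1, 0.3] to [ 0.444 -0.142  0.355]
9071 [[-0.0391, -0.0178, 0.1841], [0.0121, -0.0023, 0.1856], [0.0499, 0.0129, 0.1951]] (array([ 4.6, -5.6]), array([91.9, 38. ]), 0.4)
```

View pics/w3.png

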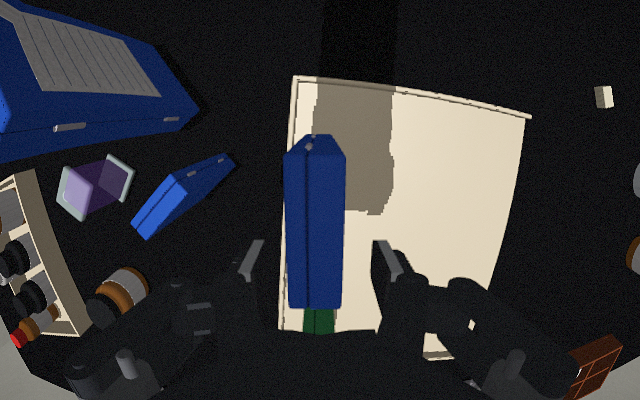

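The wrist view shows the blue box top at columns 285-345, between the fingertips at (245,275) and (385,275), slightly toward the lid side. Correct by about 3 mm and descend.

>>> arm_command(
  series=[
    {"jaw": 0.18, "dp": [0.2, -0.3, 0], "turn": [0, 0, 0]},
    {"jaw": 0.18, "dp": [0.3, -0.3, 1], "turn": [0, 0, 0]},
    {"jaw": 0.18, "dp": [0.3, -0.3, 2.2], "turn": [0, 0, 0]},
    {"jaw": 0.18, "dp": [0.3, -0.3, 3.4], "turn": [0, 0, 0]},
    {"jaw": 0.18, "dp": [0.3, -0.3, 4.4], "turn": [0, 0, 0]},
  ],
)

```text
time: 7.8
ee_pos: [0.4425, -0.1407, 0.3523]
tool_rot: [180.0, -0.1, 179.5]
ft_force: [-0.2, -0.5, -0.3]
grip_width: 0.0505
finger_force: 0.0
```

```bash
sed -i 's/YF=-.1255/YF=-.1245/;s/x=.4435/x=.4415/' plan.py
python3 - <<'E'
from plan import *
show([follow(a) for a in (0,1,2,3,4,5,8,12)])
E
```

```text
t 7.8 at [ 0.4425 -0.1407  0.3523] [ 1.800e+02 -1.000e-01  1.795e+02] f [-0.2 -0.5 -0.3]
dp [0.1, 0.02, -0.27] turn [0.0, -0.1, 0.3] to [ 0.442 -0.14   0.355]
dp [0.1, 0.63, -0.29] turn [1.0, -0.1, 0.3] to [ 0.442 -0.134  0.355]
dp [0.11, 1.25, -0.3] turn [2.0, -0.1, 0.3] to [ 0.442 -0.128  0.355]
dp [0.11, 1.86, -0.3] turn [3.0, -0.1, 0.3] to [ 0.442 -0.122  0.355]
dp [0.12, 2.47, -0.29] turn [4.0, -0.1, 0.3] to [ 0.442 -0.116  0.355]
dp [0.12, 3.09, -0.27] turn [5.0, -0.1, 0.3] to [ 0.442 -0.11   0.355]
dp [0.14, 4.92, -0.15] turn [8.0, -0.1, 0.3] to [ 0.442 -0.091  0.354]
dp [0.16, 7.35, 0.17] turn [12.0, -0.0, 0.3] to [ 0.442 -0.067  0.351]
```

>>> arm_command(
  series=[
    {"jaw": 0.18, "dp": [0.1, 0.6, -0.3], "turn": [1, 0, 0]},
    {"jaw": 0.18, "dp": [0.1, 1.2, -0.3], "turn": [2, 0, 0]},
    {"jaw": 0.18, "dp": [0.1, 1.8, -0.3], "turn": [3, 0, 0]},
    {"jaw": 0.18, "dp": [0.1, 2.5, -0.3], "turn": [4, 0, 0]},
    {"jaw": 0.18, "dp": [0.1, 3.1, -0.3], "turn": [5, 0, 0]},
  ],
)

```text
time: 8.3
ee_pos: [0.4422, -0.1089, 0.3576]
tool_rot: [-174.9, 0.1, 179.6]
ft_force: [0.5, -0.4, 1.2]
grip_width: 0.0503
finger_force: 0.1
```

```bash
cat > look.py <<'E'
from plan import *
from h import *
def boxang(n="side",x0=.395,x1=.49,save=None):
    f=bot.grab_frame(n);P=cloud(f);h=cv2.cvtColor(f["pixels"],cv2.COLOR_RGB2HSV)
    m=(h[...,0]>105)&(h[...,0]<130)&(h[...,1]>110)&(P[...,0]>x0)&(P[...,0]<x1)&(P[...,1]>-.19)&(P[...,1]<.12)&(P[...,2]>.008)&(P[...,2]<.25)
    q=P[m];print(n,len(q),np.percentile(q,[2,50,98],axis=0).round(3).tolist())
    if save: cv2.imwrite(save,cv2.resize(f["pixels"][70:270,200:450],None,fx=3,fy=3)[:,:,::-1])
    return q
E
python3 - <<'E'
from look import *
show([follow(a) for a in (6,7,8,9,10)])
q=boxang();print(np.polyfit(q[:,2],q[:,1],1))
E
```

```text
t 8.3 at [ 0.4422 -0.1089  0.3576] [-1.749e+02  1.000e-01  1.796e+02] f [ 0.5 -0.4  1.2]
dp [0.08, 0.54, 0.24] turn [0.9, 0.1, 0.3] to [ 0.442 -0.104  0.355]
dp [0.08, 1.15, 0.22] turn [1.9, 0.1, 0.3] to [ 0.442 -0.098  0.354]
dp [0.09, 1.76, 0.22] turn [2.9, 0.1, 0.3] to [ 0.442 -0.091  0.354]
dp [0.09, 2.38, 0.23] turn [3.9, 0.1, 0.3] to [ 0.442 -0.085  0.353]
dp [0.1, 2.99, 0.25] turn [4.9, 0.1, 0.3] to [ 0.442 -0.079  0.352]
side 1564 [[0.396, -0.141, 0.015], [0.437, -0.121, 0.126], [0.486, -0.114, 0.216]]
[ 0.02334705 -0.12414721]
```

>>> arm_command(
  series=[
    {"jaw": 0.18, "dp": [0, 0.6, 0.2], "turn": [1, 0, 0]},
    {"jaw": 0.18, "dp": [0, 1.2, 0.2], "turn": [2, 0, 0]},
    {"jaw": 0.18, "dp": [0, 1.8, 0.2], "turn": [3, 0, 0]},
    {"jaw": 0.18, "dp": [0, 2.4, 0.2], "turn": [4, 0, 0]},
    {"jaw": 0.18, "dp": [0, 3, 0.2], "turn": [5, 0, 0]},
  ],
)

```text
time: 8.85
ee_pos: [0.4424, -0.0796, 0.3528]
tool_rot: [-169.9, 0.1, 179.5]
ft_force: [-0.1, 0.4, 0.0]
grip_width: 0.0504
finger_force: 0.0
```

Run:
```python
from look import *
show([follow(a) for a in (10,11,12,13,14,15)])
q=boxang();print(np.polyfit(q[:,2],q[:,1],1))
```

```text
t 8.85 at [ 0.4424 -0.0796  0.3528] [-1.699e+02  1.000e-01  1.795e+02] f [-0.1  0.4  0. ]
dp [0.09, 0.03, 0.03] turn [-0.1, 0.1, 0.3] to [ 0.442 -0.079  0.352]
dp [0.1, 0.64, 0.01] turn [0.9, 0.1, 0.3] to [ 0.442 -0.073  0.352]
dp [0.1, 1.26, -0.0] turn [1.9, 0.1, 0.3] to [ 0.442 -0.067  0.351]
dp [0.11, 1.87, -0.0] turn [2.9, 0.1, 0.3] to [ 0.442 -0.061  0.35 ]
dp [0.11, 2.48, 0.0] turn [3.9, 0.1, 0.3] to [ 0.442 -0.055  0.348]
dp [0.12, 3.1, 0.02] turn [4.9, 0.1, 0.3] to [ 0.442 -0.049  0.347]
side 1447 [[0.396, -0.127, 0.015], [0.436, -0.111, 0.128], [0.485, -0.097, 0.217]]
[ 0.09958928 -0.1239341 ]
```

>>> arm_command(
  series=[
    {"jaw": 0.18, "dp": [0, 0.6, 0], "turn": [1, 0, 0]},
    {"jaw": 0.18, "dp": [0, 1.2, 0], "turn": [2, 0, 0]},
    {"jaw": 0.18, "dp": [0, 1.8, 0], "turn": [3, 0, 0]},
    {"jaw": 0.18, "dp": [0, 1.8, 0], "turn": [3, 0, 0]},
    {"jaw": 0.18, "dp": [0, 1.8, 0], "turn": [3, 0, 0]},
  ],
)

```text
time: 9.4
ee_pos: [0.4426, -0.0623, 0.3495]
tool_rot: [-167.0, 0.0, 179.5]
ft_force: [-0.2, 0.5, -0.3]
grip_width: 0.0502
finger_force: 0.1
```

Run:
```python
from look import *
show([follow(a) for a in (14,15.5,17,18.5,20)])
q=boxang();print(np.polyfit(q[:,2],q[:,1],1))
```

```text
t 9.4 at [ 0.4426 -0.0623  0.3495] [-167.     0.   179.5] f [-0.2  0.5 -0.3]
dp [0.11, 0.73, -0.06] turn [1.0, 0.1, 0.3] to [ 0.442 -0.055  0.348]
dp [0.12, 1.65, -0.07] turn [2.5, 0.1, 0.3] to [ 0.442 -0.046  0.347]
dp [0.13, 2.57, -0.06] turn [4.0, 0.1, 0.3] to [ 0.442 -0.037  0.344]
dp [0.13, 3.49, -0.03] turn [5.5, 0.1, 0.3] to [ 0.442 -0.028  0.342]
dp [0.14, 4.4, 0.03] turn [7.0, 0.1, 0.3] to [ 0.442 -0.019  0.339]
side 1288 [[0.396, -0.122, 0.017], [0.438, -0.092, 0.133], [0.485, -0.07, 0.216]]
[ 0.22654619 -0.12303889]
```

>>> arm_command(
  series=[
    {"jaw": 0.18, "dp": [0, 1.0, 0], "turn": [1.6, 0, 0]},
    {"jaw": 0.18, "dp": [0, 2.0, 0], "turn": [3.2, 0, 0]},
    {"jaw": 0.18, "dp": [0, 3.0, 0], "turn": [4.8, 0, 0]},
    {"jaw": 0.18, "dp": [0, 3.9, 0.1], "turn": [6.4, 0, 0]},
    {"jaw": 0.18, "dp": [0, 4.9, 0.1], "turn": [8, 0, 0]},
  ],
)

```text
time: 9.95
ee_pos: [0.4429, -0.0151, 0.3372]
tool_rot: [-159.0, 0.0, 179.4]
ft_force: [-0.1, -0.1, -0.7]
grip_width: 0.0505
finger_force: 0.3
```

>>> arm_command(
  series=[
    {"jaw": 0.18, "dp": [0, 1.0, 0], "turn": [1.6, 0, 0]},
    {"jaw": 0.18, "dp": [0, 2.0, 0], "turn": [3.2, 0, 0]},
    {"jaw": 0.18, "dp": [0, 3.0, 0], "turn": [4.8, 0, 0]},
    {"jaw": 0.18, "dp": [0, 3.9, 0.1], "turn": [6.4, 0, 0]},
    {"jaw": 0.18, "dp": [0, 4.9, 0.1], "turn": [8, 0, 0]},
  ],
)

```text
time: 10.45
ee_pos: [0.4434, 0.0303, 0.3186]
tool_rot: [-151.0, 0.0, 179.4]
ft_force: [0.8, 0.7, -1.4]
grip_width: 0.0506
finger_force: 0.4
```

Run:
```python
from look import *
show([follow(a) for a in (29,30.5,32,33.5,35,37)])
q=boxang();print(np.polyfit(q[:,2],q[:,1],1))
```

```text
t 10.45 at [0.4434 0.0303 0.3186] [-151.     0.   179.4] f [ 0.8  0.7 -1.4]
dp [0.19, 0.11, -0.08] turn [-0.0, 0.1, 0.2] to [0.442 0.032 0.319]
dp [0.2, 1.03, -0.11] turn [1.5, 0.1, 0.2] to [0.442 0.04  0.315]
dp [0.21, 1.95, -0.11] turn [3.0, 0.1, 0.2] to [0.442 0.048 0.31 ]
dp [0.21, 2.87, -0.1] turn [4.5, 0.1, 0.2] to [0.442 0.056 0.306]
dp [0.22, 3.79, -0.05] turn [6.0, 0.1, 0.2] to [0.442 0.064 0.301]
dp [0.23, 5.01, 0.04] turn [8.0, 0.1, 0.2] to [0.442 0.074 0.294]
side 712 [[0.396, -0.116, 0.022], [0.428, -0.042, 0.15], [0.485, 0.01, 0.222]]
[ 0.52311395 -0.12242466]
```

>>> arm_command(
  series=[
    {"jaw": 0.18, "dp": [0.1, 1.0, 0], "turn": [1.6, 0, 0]},
    {"jaw": 0.18, "dp": [0.1, 2.0, 0], "turn": [3.2, 0, 0]},
    {"jaw": 0.18, "dp": [0.1, 3.0, 0], "turn": [4.8, 0, 0]},
    {"jaw": 0.18, "dp": [0.1, 4, 0], "turn": [6.4, 0, 0]},
    {"jaw": 0.18, "dp": [0.1, 5, 0.1], "turn": [8, 0, 0]},
  ],
)

```text
time: 11.0
ee_pos: [0.4429, 0.0736, 0.2936]
tool_rot: [-143.0, 0.0, 179.5]
ft_force: [0.1, 1.9, 0.5]
grip_width: 0.0506
finger_force: 0.6
```

>>> arm_command(
  series=[
    {"jaw": 0.18, "dp": [0, 1.0, 0], "turn": [1.6, 0, 0]},
    {"jaw": 0.18, "dp": [0, 2.0, 0], "turn": [3.2, 0, 0]},
    {"jaw": 0.18, "dp": [0, 3.0, 0], "turn": [4.8, 0, 0]},
    {"jaw": 0.18, "dp": [0, 3.9, 0.1], "turn": [6.4, 0, 0]},
    {"jaw": 0.18, "dp": [0, 4.9, 0.1], "turn": [8, 0, 0]},
  ],
)

```text
time: 11.5
ee_pos: [0.4432, 0.1121, 0.263]
tool_rot: [-134.9, -0.0, 179.4]
ft_force: [0.4, 0.1, -2.3]
grip_width: 0.0505
finger_force: 0.7
```

Run:
```python
from look import *
print(bot.read_state()["joints"].round(1))
show([follow(a) for a in (45,46.5,48,49.5,51,53)])
q=boxang("scene",save="pics/x.png");print(np.polyfit(q[:,2],q[:,1],1))
q=boxang();print(np.polyfit(q[:,2],q[:,1],1))
```

```text
[ -6.6  31.5 -34.5 116.3  48.9  81.5  19.7]
t 11.5 at [0.4432 0.1121 0.263 ] [-134.9   -0.   179.4] f [ 0.4  0.1 -2.3]
dp [0.17, -0.02, -0.06] turn [-0.1, 0.2, 0.2] to [0.442 0.112 0.264]
dp [0.17, 0.9, -0.09] turn [1.4, 0.2, 0.2] to [0.442 0.119 0.257]
dp [0.18, 1.82, -0.09] turn [2.9, 0.2, 0.2] to [0.442 0.126 0.251]
dp [0.19, 2.74, -0.08] turn [4.4, 0.2, 0.2] to [0.442 0.132 0.244]
dp [0.19, 3.66, -0.04] turn [5.9, 0.2, 0.2] to [0.442 0.138 0.237]
dp [0.2, 4.88, 0.06] turn [7.9, 0.2, 0.2] to [0.442 0.146 0.228]
scene 592 [[0.399, -0.141, 0.033], [0.48, -0.039, 0.116], [0.489, 0.027, 0.174]]
[ 1.0655355  -0.16393486]
side 28 [[0.396, -0.056, 0.086], [0.397, 0.017, 0.147], [0.403, 0.03, 0.162]]
[ 1.0878036  -0.14627275]
```

>>> arm_command(
  series=[
    {"jaw": 0.18, "dp": [0.1, 1.0, 0], "turn": [1.6, 0, 0]},
    {"jaw": 0.18, "dp": [0.1, 2.0, 0], "turn": [3.2, 0, 0]},
    {"jaw": 0.18, "dp": [0.1, 3.0, 0], "turn": [4.8, 0, 0]},
    {"jaw": 0.18, "dp": [0.1, 3.9, 0], "turn": [6.4, 0, 0]},
    {"jaw": 0.18, "dp": [0.1, 4.9, 0.1], "turn": [8, 0, 0]},
  ],
)

```text
time: 12.1
ee_pos: [0.4423, 0.1469, 0.2273]
tool_rot: [-126.9, -0.0, 179.5]
ft_force: [0.6, 0.6, -0.8]
grip_width: 0.0508
finger_force: 0.8
```

>>> arm_command(
  series=[
    {"jaw": 0.18, "dp": [0, 1.0, 0], "turn": [1.6, 0, 0]},
    {"jaw": 0.18, "dp": [0, 2.0, 0], "turn": [3.2, 0, 0]},
    {"jaw": 0.18, "dp": [0, 3.0, 0], "turn": [4.8, 0, 0]},
    {"jaw": 0.18, "dp": [0, 3.9, 0.1], "turn": [6.4, 0, 0]},
    {"jaw": 0.18, "dp": [0, 4.9, 0.1], "turn": [8, 0, 0]},
  ],
)

```text
time: 12.6
ee_pos: [0.4425, 0.175, 0.1875]
tool_rot: [-118.8, -0.0, 179.5]
ft_force: [0.2, -1.2, -2.3]
grip_width: 0.05
finger_force: 0.9
```

Run:
```python
from look import *
print(bot.read_state()["joints"].round(1))
# phase 2: tool at a=62 const; corner E on support inner face, depth e from tip
def p2(th,e,a=62,yf=YF,x=.4415):
    t=np.radians(th);r=np.radians(a);E=np.array([yf+.21*np.sin(t),.004+.21*np.cos(t)])
    T=np.array([-np.sin(r),-np.cos(r)]);M=np.array([-np.cos(r),np.sin(r)])
    c=E-(.166-e)*T+.0253*M;o=E+e*T-.0145*M-.0253*0*M
    print(th,"tip outer z",o[1].round(4));return pose(x,c[0],c[1],a)
show([p2(66,.025),p2(69,.024),p2(72,.022),p2(75,.020),p2(78,.017),p2(81,.014),p2(84,.011)])
q=boxang("scene",save="pics/s4.png");print(np.polyfit(q[:,2],q[:,1],1))
```

```text
[-19.8  45.7 -29.1 111.1  51.6  93.8   7.8]
66 tip outer z 0.0649
69 tip outer z 0.0552
72 tip outer z 0.0458
75 tip outer z 0.0362
78 tip outer z 0.0269
81 tip outer z 0.0175
84 tip outer z 0.008
t 12.6 at [0.4425 0.175  0.1875] [-118.8   -0.   179.5] f [ 0.2 -1.2 -2.3]
dp [0.1, 1.08, 0.03] turn [0.8, 0.2, 0.1] to [0.442 0.18  0.178]
dp [0.11, 2.17, 0.05] turn [0.8, 0.2, 0.1] to [0.442 0.185 0.168]
dp [0.11, 3.26, 0.03] turn [0.8, 0.2, 0.1] to [0.442 0.19  0.159]
dp [0.12, 4.33, 0.06] turn [0.8, 0.2, 0.1] to [0.442 0.195 0.149]
dp [0.12, 5.4, 0.05] turn [0.8, 0.2, 0.1] to [0.442 0.201 0.14 ]
dp [0.13, 6.45, 0.1] turn [0.8, 0.2, 0.1] to [0.442 0.205 0.131]
dp [0.13, 7.48, 0.2] turn [0.8, 0.2, 0.1] to [0.442 0.209 0.121]
scene 599 [[0.397, -0.12, 0.039], [0.48, -0.025, 0.081], [0.489, 0.058, 0.129]]
[ 1.73539466 -0.17006454]
```

View pics/s4.png

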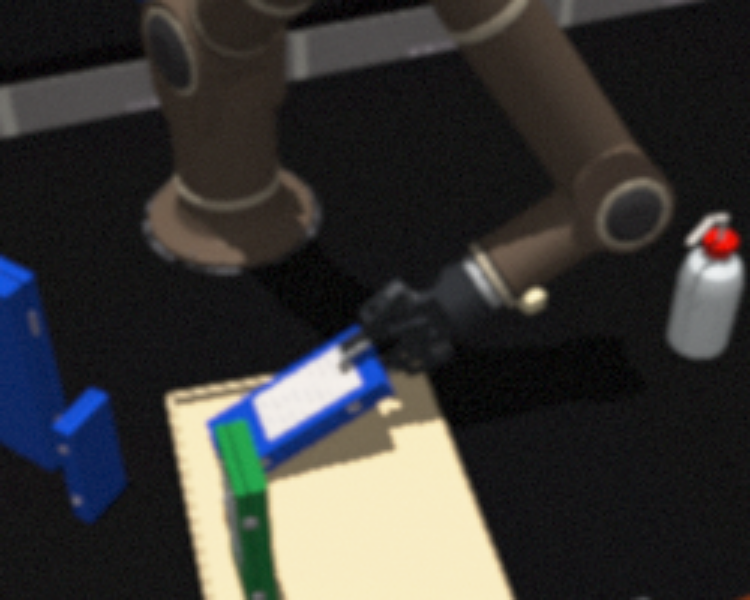

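The scene crop shows the box lying at about 62° on the lower finger with its card up. The upper finger is over the lid at (345,360), and the green box is untouched. Now lower by pure translation.

>>> arm_command(
  series=[
    {"jaw": 0.18, "dp": [0.1, 0.8, 0], "turn": [0.8, 0, 0]},
    {"jaw": 0.18, "dp": [0.1, 1.6, 0], "turn": [0.8, 0, 0]},
    {"jaw": 0.18, "dp": [0.1, 2.5, 0], "turn": [0.8, 0, 0]},
    {"jaw": 0.18, "dp": [0.1, 3.4, 0], "turn": [0.8, 0, 0]},
    {"jaw": 0.18, "dp": [0.1, 4.3, 0], "turn": [0.8, 0, 0]},
  ],
)

```text
time: 13.15
ee_pos: [0.4418, 0.1959, 0.15]
tool_rot: [-118.2, 0.0, 179.5]
ft_force: [-0.1, -0.2, -3.1]
grip_width: 0.0501
finger_force: 0.9
```

Run:
```python
from look import *
print(bot.read_state()["joints"].round(1))
def p2(th,e,a=62,yf=YF,x=.4415):
    t=np.radians(th);r=np.radians(a);E=np.array([yf+.21*np.sin(t),.004+.21*np.cos(t)])
    T=np.array([-np.sin(r),-np.cos(r)]);M=np.array([-np.cos(r),np.sin(r)])
    c=E-(.166-e)*T+.0253*M;return pose(x,c[0],c[1],a)
show([p2(78,.017),p2(81,.014),p2(83,.011),p2(84.5,.01)])
q=boxang("scene",save="pics/s5.png");print(np.polyfit(q[:,1],q[:,2],1))
```

```text
[-22.3  50.4 -28.5 109.   51.8  93.5   4.8]
t 13.15 at [0.4418 0.1959 0.15  ] [-118.2    0.   179.5] f [-0.1 -0.2 -3.1]
dp [0.03, 1.11, 0.07] turn [0.2, 0.3, 0.1] to [0.442 0.201 0.14 ]
dp [0.03, 2.16, 0.1] turn [0.2, 0.3, 0.1] to [0.442 0.205 0.131]
dp [0.04, 2.85, 0.06] turn [0.2, 0.3, 0.1] to [0.442 0.209 0.125]
dp [0.04, 3.36, 0.16] turn [0.2, 0.3, 0.1] to [0.442 0.21  0.12 ]
scene 621 [[0.398, -0.108, 0.029], [0.48, -0.021, 0.056], [0.489, 0.069, 0.091]]
[0.24450862 0.06440244]
```

>>> arm_command(
  series=[
    {"jaw": 0.18, "dp": [0, 0.8, 0], "turn": [0, 0, 0]},
    {"jaw": 0.18, "dp": [0, 1.5, 0], "turn": [0, 0, 0]},
    {"jaw": 0.18, "dp": [0, 2.2, 0], "turn": [0, 0, 0]},
    {"jaw": 0.18, "dp": [0, 2.8, 0], "turn": [0, 0, 0]},
    {"jaw": 0.18, "dp": [0, 3.2, 0], "turn": [0, 0, 0]},
  ],
)

```text
time: 13.7
ee_pos: [0.4418, 0.2111, 0.1219]
tool_rot: [-118.2, -0.0, 179.5]
ft_force: [0.1, -0.7, -1.7]
grip_width: 0.0504
finger_force: 0.9
```

Run:
```python
from look import *
show([])
q=boxang("scene",save="pics/s5.png");print(np.polyfit(q[:,1],q[:,2],1))
f=bot.grab_frame("side");cv2.imwrite("pics/d5.png",cv2.resize(f["pixels"][110:260,200:400],None,fx=4,fy=4)[:,:,::-1])
```

```text
t 13.7 at [0.4418 0.2111 0.1219] [-118.2   -0.   179.5] f [ 0.1 -0.7 -1.7]
scene 604 [[0.399, -0.104, 0.02], [0.479, -0.024, 0.042], [0.489, 0.076, 0.06]]
[0.07953561 0.04310207]
```

View pics/s5.png

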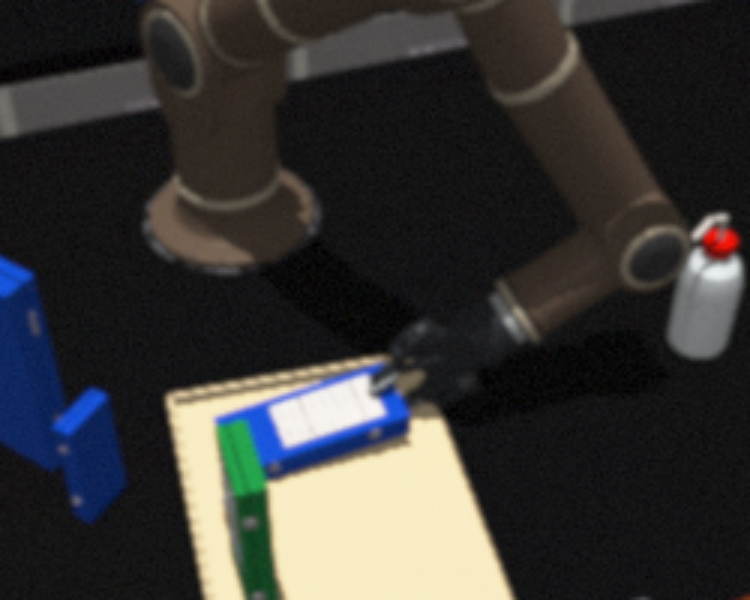

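The box is nearly flat, about 5° from lying, resting on the lower fingertip with the card up. In the image the wrist/elbow at (655,255) is close to the wash bottle at (712,290), so I check that clearance before retracting.

Run:
```python
from look import *
from scipy.spatial import cKDTree
for n in("scene","side"):
    f=dict(np.load(f"pics/{n}0.npz"));P0=cloud(f);g=bot.grab_frame(n);P1=cloud(g)
    if n=="scene": w=np.s_[140:192,420:452]
    else: w=np.s_[328:392,275:320]
    B=P0[w].reshape(-1,3);B=B[(B[:,2]>.02)&(B[:,2]<.26)];print(n,"bottle",np.percentile(B,[2,50,98],axis=0).round(3).tolist())
    d=np.isfinite(P1).all(-1)&np.isfinite(P0).all(-1)&(np.linalg.norm(P1-P0,axis=-1)>.03);A=P1[d];A=A[(A[:,2]<.6)&(A[:,0]>.1)&(A[:,2]>.03)]
    D,i=cKDTree(A).query(B);k=D.argmin();print("min",D[k].round(3),A[i[k]].round(3),B[k].round(3))
    c=A[(A[:,1]>.25)&(A[:,2]<.26)];print("arm low part",len(c),c.min(0).round(3) if len(c) else 0,c.max(0).round(3) if len(c) else 0)
```

```text
scene bottle [[0.421, 0.444, 0.023], [0.455, 0.467, 0.105], [0.474, 0.505, 0.201]]
min 0.03 [0.485 0.412 0.2  ] [0.46  0.427 0.193]
arm low part 1112 [0.4   0.25  0.125] [0.503 0.412 0.26 ]
side bottle [[0.402, 0.47, 0.027], [0.432, 0.503, 0.123], [0.467, 0.521, 0.182]]
min 0.064 [0.415 0.412 0.191] [0.436 0.467 0.165]
arm low part 1669 [0.385 0.307 0.175] [0.496 0.416 0.26 ]
```

Run:
```python
from look import *
def p2(ez,e,a,yf=YF,x=.4415):
    r=np.radians(a);c=ez-.004;E=np.array([yf+np.sqrt(.21**2-c*c),ez])
    T=np.array([-np.sin(r),-np.cos(r)]);M=np.array([-np.cos(r),np.sin(r)])
    c=E-(.166-e)*T+.0253*M;return pose(x,c[0],c[1],a,179.5)
show([p2(.025,.0085,58),p2(.025,.008,55),p2(.0245,.007,52),p2(.0235,.006,48.5),p2(.022,.0055,45), p2(.022,-.02,45)])
```

```text
t 13.9 at [0.4418 0.2111 0.1225] [-118.2    0.   179.5] f [-0.9  1.4 -2.2]
dp [0.03, -0.96, 0.22] turn [-3.8, 0.0, 0.0] to [0.442 0.205 0.13 ]
dp [0.02, -1.78, 0.37] turn [-6.8, 0.0, 0.0] to [0.442 0.199 0.136]
dp [0.02, -2.55, 0.55] turn [-9.8, 0.0, 0.0] to [0.442 0.194 0.142]
dp [0.01, -3.4, 0.83] turn [-13.3, 0.0, 0.0] to [0.442 0.188 0.148]
dp [0.01, -4.18, 1.25] turn [-16.8, 0.0, 0.0] to [0.442 0.18  0.153]
dp [0.02, -4.91, -1.19] turn [-16.8, 0.0, 0.0] to [0.442 0.198 0.171]
```

>>> arm_command(
  series=[
    {"jaw": 0.18, "dp": [0, -1.0, 0.2], "turn": [-3.8, 0, 0]},
    {"jaw": 0.18, "dp": [0, -1.8, 0.4], "turn": [-6.8, 0, 0]},
    {"jaw": 0.18, "dp": [0, -2.5, 0.6], "turn": [-9.8, 0, 0]},
    {"jaw": 0.18, "dp": [0, -3.4, 0.8], "turn": [-13.3, 0, 0]},
    {"jaw": 0.18, "dp": [0, -4.2, 1.2], "turn": [-16.8, 0, 0]},
  ],
)

```text
time: 14.4
ee_pos: [0.4416, 0.1803, 0.1545]
tool_rot: [-135.1, 0.0, 179.5]
ft_force: [-0.2, 0.3, -1.6]
grip_width: 0.0505
finger_force: 0.9
```

Run:
```python
from look import *
show([])
q=boxang("scene");print(np.polyfit(q[:,1],q[:,2],1))
```

```text
t 14.4 at [0.4416 0.1803 0.1545] [-135.1    0.   179.5] f [-0.2  0.3 -1.6]
scene 591 [[0.399, -0.104, 0.018], [0.48, -0.025, 0.041], [0.489, 0.078, 0.055]]
[0.05501263 0.04051845]
```

>>> arm_command(
  series=[
    {"jaw": 0.18, "dp": [0, 0.1, -0.4], "turn": [0, 0, 0]},
    {"jaw": 0.18, "dp": [0, 0.2, -0.8], "turn": [0, 0, 0]},
    {"jaw": 0.18, "dp": [0, 0.2, -1.2], "turn": [0, 0, 0]},
    {"jaw": 0.18, "dp": [0, 0.2, -2.2], "turn": [0, 0, 0]},
    {"jaw": 0.18, "dp": [0, 0.2, -3.2], "turn": [0, 0, 0]},
  ],
)

```text
time: 14.95
ee_pos: [0.4416, 0.2055, 0.1754]
tool_rot: [-135.0, -0.0, 179.5]
ft_force: [-0.3, 0.5, -0.5]
grip_width: 0.0505
finger_force: 0.0
```

Run:
```python
from look import *
show([pose(.44,.17,.26,0)])
q=boxang("scene");t=q[q[:,2]>np.percentile(q[:,2],60)-.004];print(np.polyfit(q[:,1],q[:,2],1))
```

```text
t 14.95 at [0.4416 0.2055 0.1754] [-135.    -0.   179.5] f [-0.3  0.5 -0.5]
dp [0.13, -8.5, -3.47] turn [-45.0, 0.1, 0.3] to [0.44 0.17 0.26]
scene 551 [[0.399, -0.101, 0.014], [0.478, -0.024, 0.035], [0.489, 0.077, 0.041]]
[-0.00734837  0.03198057]
```

>>> arm_command(
  series=[
    {"jaw": 0.18, "dp": [0, -1, -2], "turn": [-8, 0, 0]},
    {"jaw": 0, "dp": [0, -3, -3], "turn": [-16, 0, 0]},
    {"jaw": -0.5, "dp": [0, -5, -3.3], "turn": [-24, 0, 0]},
    {"jaw": -1, "dp": [0, -7, -3.4], "turn": [-32, 0, 0]},
    {"jaw": -1, "dp": [0, -8.5, -3.5], "turn": [-40, 0, 0]},
  ],
)

```text
time: 15.5
ee_pos: [0.4415, 0.1691, 0.2613]
tool_rot: [-175.2, 0.2, 179.6]
ft_force: [-0.4, 0.2, -0.1]
grip_width: 0.0005
finger_force: 0.0
```

Run:
```python
from look import *
q=boxang("scene",x0=.37,x1=.53)
f=bot.grab_frame("side");P=cloud(f);h=cv2.cvtColor(f["pixels"],cv2.COLOR_RGB2HSV)
m=(P[...,2]>.026)&(P[...,2]<.045)&(P[...,0]>.37)&(P[...,0]<.51)&(P[...,1]>-.2)&(P[...,1]<.12)
for nm,k in(("side",(P,m)),):
    t=k[0][k[1]];print(len(t),box(t),np.percentile(t,[2,98],axis=0).round(3).tolist())
f=bot.grab_frame("scene");P=cloud(f);m=(P[...,2]>.028)&(P[...,2]<.045)&(P[...,0]>.37)&(P[...,0]<.51)&(P[...,1]>-.2)&(P[...,1]<.12)
t=P[m];print(len(t),box(t))
show([pose(.455,.14,.26,0,174.5),pose(.455,.14,.185,0,174.5),pose(.455,.105,.185,0,174.5)])
```

```text
scene 576 [[0.398, -0.101, 0.014], [0.477, -0.019, 0.035], [0.49, 0.077, 0.041]]
598 (array([440.9, -21.7]), array([213.6,  92.3]), 89.1) [[0.396, -0.122, 0.028], [0.485, 0.083, 0.04]]
1095 (array([440.9, -24. ]), array([208.9, 101. ]), 89.6)
t 15.65 at [0.4421 0.167  0.2605] [-1.749e+02  1.000e-01  1.792e+02] f [ 0.3  0.6 -0.6]
dp [-1.33, -2.67, 0.29] turn [-5.1, 0.3, 4.7] to [0.455 0.14  0.26 ]
dp [-1.32, -2.0, 7.76] turn [-5.1, 0.3, 4.7] to [0.455 0.14  0.185]
dp [-1.36, -5.48, 8.08] turn [-5.1, 0.3, 4.7] to [0.455 0.105 0.185]
```

>>> arm_command(
  series=[
    {"jaw": -1, "dp": [-1.3, -2.6, 0.3], "turn": [-5, 0, 4.7]},
    {"jaw": -1, "dp": [-1.3, -2.4, 2.5], "turn": [-5, 0, 4.7]},
    {"jaw": -1, "dp": [-1.3, -2.1, 5], "turn": [-5, 0, 4.7]},
    {"jaw": -1, "dp": [-1.3, -2, 7.6], "turn": [-5, 0, 4.7]},
    {"jaw": -1, "dp": [-1.3, -2, 7.6], "turn": [-5, 0, 4.7]},
  ],
)

```text
time: 16.15
ee_pos: [0.4526, 0.1435, 0.1828]
tool_rot: [-179.7, -0.1, 175.0]
ft_force: [-0.5, -1.0, 0.3]
grip_width: 0.0003
finger_force: 0.0
```

Run:
```python
from look import *
show([pose(.455,y,.184,0,174.5) for y in (.105,.06)])
f=bot.grab_frame("wrist");P=wcloud(f)
q=P[(P[...,2]>.13)&(P[...,2]<.18)&(abs(P[...,0])<.014)&(abs(P[...,1])<.03)];print(np.percentile(q,[1,50,99],axis=0).round(4).tolist())
```

```text
t 16.15 at [0.4526 0.1435 0.1828] [-1.797e+02 -1.000e-01  1.750e+02] f [-0.5 -1.   0.3]
dp [-0.58, -3.82, -0.1] turn [-0.3, -0.1, 0.5] to [0.455 0.105 0.184]
dp [-0.97, -8.3, -0.08] turn [-0.3, -0.1, 0.5] to [0.455 0.06  0.184]
[[-0.0126, -0.0294, 0.1303], [0.0081, -0.0033, 0.1561], [0.0137, 0.0167, 0.18]]
```

>>> arm_command(
  series=[
    {"jaw": -1, "dp": [-0.3, -1.5, 0], "turn": [0, 0, 0]},
    {"jaw": -1, "dp": [-0.6, -3, 0], "turn": [0, 0, 0]},
    {"jaw": -1, "dp": [-0.6, -3.9, 0], "turn": [0, 0, 0]},
    {"jaw": -1, "dp": [-0.6, -4.3, 0], "turn": [0, 0, 0]},
    {"jaw": -1, "dp": [-0.6, -4.7, 0], "turn": [0, 0, 0]},
  ],
)

```text
time: 16.7
ee_pos: [0.456, 0.0958, 0.1865]
tool_rot: [180.0, 0.3, 174.9]
ft_force: [0.1, 2.7, 0.3]
grip_width: -0.0002
finger_force: 1.4
```

>>> arm_command(
  series=[
    {"jaw": -1, "dp": [0, -0.4, 0], "turn": [0, 0, 0]},
    {"jaw": -1, "dp": [0, -0.8, 0], "turn": [0, 0, 0]},
    {"jaw": -1, "dp": [0, -1.2, 0], "turn": [0, 0, 0]},
    {"jaw": -1, "dp": [0, -1.6, 0], "turn": [0, 0, 0]},
    {"jaw": -1, "dp": [0, -2, 0], "turn": [0, 0, 0]},
  ],
)

```text
time: 17.2
ee_pos: [0.4543, 0.0752, 0.1861]
tool_rot: [180.0, 0.2, 174.8]
ft_force: [0.4, 3.8, 3.8]
grip_width: 0.0
finger_force: 2.2
```

```bash
cat > st.py <<'E'
from look import *
show([])
for n in("side","scene"):
    f=bot.grab_frame(n);P=cloud(f);h=cv2.cvtColor(f["pixels"],cv2.COLOR_RGB2HSV);H,S,V=[h[...,i].astype(int) for i in range(3)]
    m=(P[...,2]>.027)&(P[...,2]<.044)&(P[...,0]>.37)&(P[...,0]<.52)&(P[...,1]>-.21)&(P[...,1]<.12)&~((V<70))
    m=cv2.morphologyEx(m.astype(np.uint8),cv2.MORPH_OPEN,np.ones((3,3)))>0
    t=P[m]
    # fit the long axis from per-slice mean x of both side edges
    ys=np.arange(-.14,.04,.01);c=[];
    for y in ys:
        s=t[abs(t[:,1]-y)<.006]
        if len(s)>8:c.append((y,s[:,0].min(),s[:,0].max()))
    c=np.array(c);print(n,len(t),box(t),"long axis deg from +y: lo-edge",np.degrees(np.polyfit(c[:,0],c[:,1],1)[0]).round(1),"hi-edge",np.degrees(np.polyfit(c[:,0],c[:,2],1)[0]).round(1))
cv2.imwrite("pics/st.png",cv2.resize(f["pixels"][150:300,220:400],None,fx=4,fy=4,interpolation=2)[:,:,::-1])
g=bot.grab_frame("side");cv2.imwrite("pics/sd.png",cv2.resize(g["pixels"][110:260,200:400],None,fx=4,fy=4,interpolation=2)[:,:,::-1])
E
python3 st.py
```

```text
t 17.2 at [0.4543 0.0752 0.1861] [180.    0.2 174.8] f [0.4 3.8 3.8]
side 715 (array([436.8, -42.8]), array([212.9,  91.4]), 88.2) long axis deg from +y: lo-edge 1.1 hi-edge 3.7
scene 997 (array([437.5, -45.6]), array([212.9,  99.5]), 86.9) long axis deg from +y: lo-edge 1.3 hi-edge 18.0
```

>>> arm_command(
  series=[
    {"jaw": -1, "dp": [0, -0.4, 0], "turn": [0, 0, 0]},
    {"jaw": -1, "dp": [0, -0.8, 0], "turn": [0, 0, 0]},
    {"jaw": -1, "dp": [0, -1.1, 0], "turn": [0, 0, 0]},
    {"jaw": -1, "dp": [0, -1.4, 0], "turn": [0, 0, 0]},
    {"jaw": -1, "dp": [0, -1.7, 0], "turn": [0, 0, 0]},
  ],
)

```text
time: 17.85
ee_pos: [0.4524, 0.0578, 0.1858]
tool_rot: [-180.0, 0.2, 174.8]
ft_force: [0.1, 2.2, 0.3]
grip_width: -0.0003
finger_force: 1.2
```

```bash
python3 st.py
```

```text
t 17.85 at [0.4524 0.0578 0.1858] [-180.     0.2  174.8] f [0.1 2.2 0.3]
side 717 (array([431.5, -59.7]), array([214.1,  91.4]), 86.0) long axis deg from +y: lo-edge 1.8 hi-edge 10.6
scene 1008 (array([435.1, -53.7]), array([227.8,  99.9]), 87.8) long axis deg from +y: lo-edge 9.1 hi-edge 17.1
```

>>> arm_command(
  series=[
    {"jaw": -1, "dp": [0, -0.15, 0], "turn": [0, 0, 0]},
    {"jaw": -1, "dp": [0, -0.3, 0], "turn": [0, 0, 0]},
    {"jaw": -1, "dp": [0, -0.4, 0], "turn": [0, 0, 0]},
    {"jaw": -1, "dp": [0, -0.5, 0], "turn": [0, 0, 0]},
    {"jaw": -1, "dp": [0, -0.6, 0], "turn": [0, 0, 0]},
  ],
)

```text
time: 18.5
ee_pos: [0.4525, 0.0533, 0.1862]
tool_rot: [179.8, 0.3, 174.9]
ft_force: [2.9, 7.6, -1.9]
grip_width: -0.0
finger_force: 3.7
```

```bash
python3 st.py
```

```text
t 18.5 at [0.4525 0.0533 0.1862] [179.8   0.3 174.9] f [ 2.9  7.6 -1.9]
side 718 (array([434.6, -64.1]), array([212.3,  91.8]), 87.6) long axis deg from +y: lo-edge 2.5 hi-edge 11.4
scene 990 (array([434.4, -65.8]), array([211.3,  99. ]), 86.8) long axis deg from +y: lo-edge 11.1 hi-edge 18.5
```

View pics/sd.png

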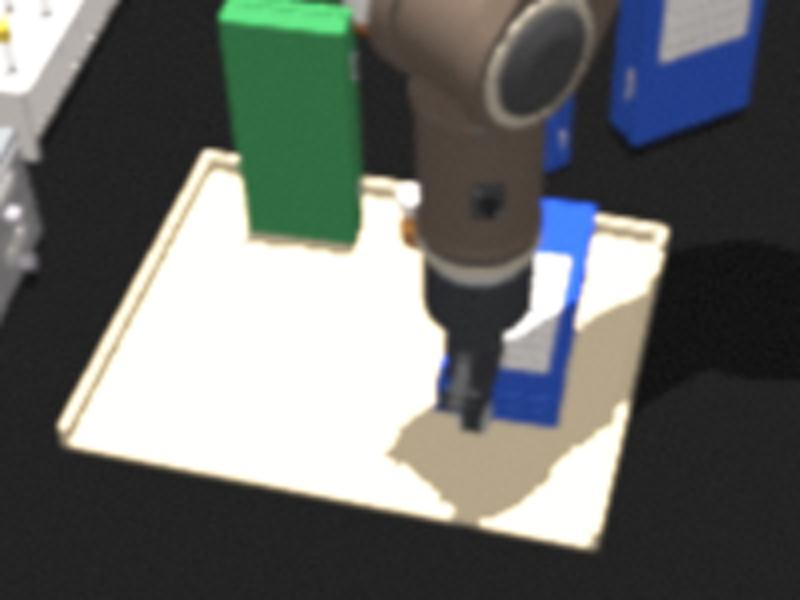

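The side view shows the box flat with the card up, with its foot at the rim near (600,215). The pusher is at (470,415); the green box and vial are standing. Contact force is 7.6 N, so I continue gently to square it to the rim.

>>> arm_command(
  series=[
    {"jaw": -1, "dp": [0, -0.1, 0], "turn": [0, 0, 0]},
    {"jaw": -1, "dp": [0, -0.15, 0], "turn": [0, 0, 0]},
    {"jaw": -1, "dp": [0, -0.2, 0], "turn": [0, 0, 0]},
    {"jaw": -1, "dp": [0, -0.25, 0], "turn": [0, 0, 0]},
    {"jaw": -1, "dp": [0, -0.3, 0], "turn": [0, 0, 0]},
  ],
)

```text
time: 19.15
ee_pos: [0.4531, 0.0521, 0.1868]
tool_rot: [179.6, 0.5, 175.0]
ft_force: [3.8, 13.3, -0.7]
grip_width: -0.0003
finger_force: 6.4
```

```bash
python3 st.py
```

```text
t 19.15 at [0.4531 0.0521 0.1868] [179.6   0.5 175. ] f [ 3.8 13.3 -0.7]
side 723 (array([430.4, -65.5]), array([216.2,  91.6]), 84.4) long axis deg from +y: lo-edge 2.3 hi-edge 15.2
scene 1007 (array([434.6, -66.3]), array([210.2,  98.4]), 86.9) long axis deg from +y: lo-edge 11.4 hi-edge 18.2
```

>>> arm_command(
  series=[
    {"jaw": -1, "dp": [0, 0.5, 0], "turn": [0, 0, 0]},
    {"jaw": -1, "dp": [0, 2.5, 0], "turn": [0, 0, 0]},
    {"jaw": -1, "dp": [0, 2.5, -4], "turn": [0, 0, 0]},
    {"jaw": -1, "dp": [0, 0, -8.5], "turn": [0, 0, 0]},
    {"jaw": -1, "dp": [0, -4, -10], "turn": [0, 0, 0]},
  ],
)

```text
time: 19.8
ee_pos: [0.4485, 0.0114, 0.289]
tool_rot: [179.9, 0.4, 175.1]
ft_force: [1.3, -0.5, -0.5]
grip_width: -0.0001
finger_force: 0.0
```

>>> arm_command(
  series=[
    {"jaw": -1, "dp": [-1, -4, -2], "turn": [0, 0, 0]},
    {"jaw": -1, "dp": [-2, -8, -4], "turn": [0, 0, 0]},
    {"jaw": -1, "dp": [-2, -11, -6], "turn": [0, 0, 0]},
    {"jaw": -1, "dp": [-2, -11, -6], "turn": [0, 0, 0]},
    {"jaw": -1, "dp": [-2, -11, -6], "turn": [0, 0, 0]},
  ],
)

```text
time: 20.3
ee_pos: [0.457, -0.1027, 0.3459]
tool_rot: [-180.0, 0.2, 174.6]
ft_force: [0.1, 0.5, -0.0]
grip_width: 0.0
finger_force: 0.0
```

Run:
```python
from look import *
show([])
f=bot.grab_frame("wrist");np.savez("pics/w6.npz",**f);cv2.imwrite("pics/w6.png",f["pixels"][:,:,::-1])
```

```text
t 20.3 at [ 0.457  -0.1027  0.3459] [-180.     0.2  174.6] f [ 0.1  0.5 -0. ]
```

View pics/w6.png

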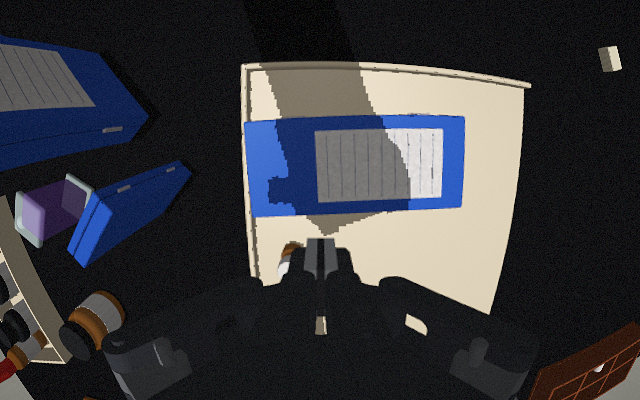

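The wrist view shows the box flat with its card up. The foot end at column ~247 overlaps the rim, which runs from (243,66) to (256,275), and the vial is standing at (290,255). Now I check how flush the foot is.

Run:
```python
from h import *
from scipy.spatial.transform import Rotation as R
f=dict(np.load("pics/w6.npz"));R0=R.from_euler('xyz',[180,.2,174.6],degrees=True).as_matrix();p0=np.array([.457,-.1027,.3459]);T=f["tool_from_camera"]
def cast(u,v,h):
    a,b=u-f["cx"],v-f["cy"];r=np.hypot(a,b);t=r/f["fx"];d=R0@T[:3,:3]@np.array([a/r*np.sin(t),b/r*np.sin(t),np.cos(t)]);o=R0@T[:3,3]+p0
    return (o+d*(h-o[2])/d[2])[:2]*1000
def fit(p,n):
    p=np.float32(p);vx,vy,x,y=cv2.fitLine(p,cv2.DIST_HUBER,0,.01,.01).ravel();ang=np.degrees(np.arctan(vy/vx));res=np.abs((p[:,1]-y)-vy/vx*(p[:,0]-x))
    print(n,"angle",round(ang,2),"y at x=.434:",round(y+vy/vx*(434-x),1),"res",np.median(res).round(2),"x",p[:,0].min(),p[:,0].max());
px=cv2.GaussianBlur(f["pixels"],(3,3),0).astype(int);h=cv2.cvtColor(f["pixels"],cv2.COLOR_RGB2HSV);B=px[...,2]-px[...,0];G=px.sum(2)
foot=[cast(235+np.argmax(np.diff(B[v,235:262]))+.5,v,.036) for v in range(127,210,2)]
fit(foot,"foot top edge")
free=[cast(450+np.argmin(np.diff(B[v,450:478]))+.5,v,.036) for v in range(123,203,2)]
fit(free,"free top edge")
ro=[cast(230+np.argmax(np.diff(G[v,230:262]))+.5,v,.024) for v in [*range(74,114,2)]+[*range(224,268,2)]]
fit(ro,"rim outer top")
for nm,r in(("far",[*range(74,114,2)]),("near",[*range(224,268,2)])):
    fit([cast(230+np.argmax(np.diff(G[v,230:262]))+.5,v,.024) for v in r],"rim "+nm)
lo=[cast(u,100+np.argmax(np.diff(B[100:130,u]))+.5,.036) for u in range(255,455,4)]
p=np.float32(lo);print("lo edge deg",np.degrees(np.polyfit(p[:,1],p[:,0],1)[0]))
```

```text
foot top edge angle -2.83 y at x=.434: -167.6 res 0.26 x 390.1378 467.70718
free top edge angle -2.87 y at x=.434: 40.6 res 0.23 x 401.94226 479.36606
rim outer top angle -5.6 y at x=.434: -175.3 res 0.12 x 338.97552 533.91675
rim far angle -5.92 y at x=.434: -175.7 res 0.02 x 338.97552 375.4774
rim near angle -5.06 y at x=.434: -176.0 res 0.22 x 486.31485 533.91675
lo edge deg 2.707641085349258
```

The foot touches the rim only at its robot-side corner; the box is still 2.7° off, leaving about a 4 mm gap at the other corner. Pusher friction held the free end, so I push again while moving along +x with the rotation.

Run:
```python
from look import *
show([pose(.461,.085,.30,0,174.6),pose(.461,.085,.186,0,174.6),pose(.461,.06,.186,0,174.6)])
```

```text
t 20.35 at [ 0.457  -0.1016  0.3455] [-1.800e+02  1.000e-01  1.748e+02] f [-0.6  0.3 -1. ]
dp [1.31, 18.62, 4.55] turn [-0.0, 0.1, 0.2] to [0.461 0.085 0.3  ]
dp [1.34, 18.62, 15.95] turn [-0.0, 0.1, 0.2] to [0.461 0.085 0.186]
dp [1.11, 16.13, 15.95] turn [-0.0, 0.1, 0.2] to [0.461 0.06  0.186]
```

>>> arm_command(
  series=[
    {"jaw": -1, "dp": [0.3, 4.5, 0], "turn": [0, 0, 0]},
    {"jaw": -1, "dp": [0.6, 9, 1], "turn": [0, 0, 0]},
    {"jaw": -1, "dp": [0.9, 13.5, 2], "turn": [0, 0, 0]},
    {"jaw": -1, "dp": [1.3, 18, 3], "turn": [0, 0, 0]},
    {"jaw": -1, "dp": [1.3, 18.6, 7], "turn": [0, 0, 0]},
  ],
)

```text
time: 20.85
ee_pos: [0.4615, 0.0922, 0.2778]
tool_rot: [179.7, 0.5, 175.3]
ft_force: [0.4, -1.2, -0.0]
grip_width: 0.0001
finger_force: 0.0
```

Run:
```python
from look import *
show([pose(.461,.085,.186,0,174.6),pose(.461,.058,.186,0,174.6)])
```

```text
t 20.85 at [0.4615 0.0922 0.2778] [179.7   0.5 175.3] f [ 0.4 -1.2 -0. ]
dp [0.08, -0.76, 9.18] turn [0.3, 0.5, 0.7] to [0.461 0.085 0.186]
dp [-0.14, -3.45, 9.17] turn [0.3, 0.5, 0.7] to [0.461 0.058 0.186]
```

>>> arm_command(
  series=[
    {"jaw": -1, "dp": [0, 0, 4.5], "turn": [0, 0.3, 0.5]},
    {"jaw": -1, "dp": [0, 0, 9], "turn": [0, 0.3, 0.5]},
    {"jaw": -1, "dp": [0, -1.2, 9.2], "turn": [0, 0.3, 0.5]},
    {"jaw": -1, "dp": [0, -2.5, 9.2], "turn": [0, 0.3, 0.5]},
    {"jaw": -1, "dp": [0, -3.3, 9.2], "turn": [0, 0.3, 0.5]},
  ],
)

```text
time: 21.35
ee_pos: [0.4597, 0.0518, 0.1855]
tool_rot: [179.8, 0.1, 174.3]
ft_force: [6.7, 20.1, -0.9]
grip_width: -0.0002
finger_force: 10.4
```

Run:
```python
from look import *
show([pose(.461,.053,.186,0,174.6),pose(.471,.049,.186,0,174.6)])
```

```text
t 21.35 at [0.4597 0.0518 0.1855] [1.798e+02 1.000e-01 1.743e+02] f [ 6.7 20.1 -0.9]
dp [-0.12, 0.13, -0.05] turn [0.2, 0.1, -0.3] to [0.461 0.053 0.186]
dp [-1.15, -0.16, -0.05] turn [0.2, 0.1, -0.3] to [0.471 0.049 0.186]
```

>>> arm_command(
  series=[
    {"jaw": -1, "dp": [-0.1, 0.2, 0], "turn": [0, 0, 0]},
    {"jaw": -1, "dp": [-0.3, 0.15, 0], "turn": [0, 0, 0]},
    {"jaw": -1, "dp": [-0.6, 0.1, 0], "turn": [0, 0, 0]},
    {"jaw": -1, "dp": [-0.8, 0.05, 0], "turn": [0, 0, 0]},
    {"jaw": -1, "dp": [-1.0, 0, 0], "turn": [0, 0, 0]},
  ],
)

```text
time: 21.85
ee_pos: [0.4692, 0.0505, 0.1842]
tool_rot: [180.0, -0.1, 174.3]
ft_force: [-1.5, 2.6, 1.2]
grip_width: 0.0
finger_force: 0.8
```

```bash
python3 st.py
```

```text
t 21.85 at [0.4692 0.0505 0.1842] [ 1.800e+02 -1.000e-01  1.743e+02] f [-1.5  2.6  1.2]
side 966 (array([420.4, -64.5]), array([213.8,  63. ]), 87.3) long axis deg from +y: lo-edge 4.4 hi-edge 4.8
scene 959 (array([435.8, -67.1]), array([210.9,  97.7]), 85.2) long axis deg from +y: lo-edge 17.8 hi-edge 19.5
```

>>> arm_command(
  series=[
    {"jaw": -1, "dp": [-0.1, -0.05, 0], "turn": [0, 0, 0]},
    {"jaw": -1, "dp": [-0.2, -0.1, 0], "turn": [0, 0, 0]},
    {"jaw": -1, "dp": [-0.3, -0.15, 0], "turn": [0, 0, 0]},
    {"jaw": -1, "dp": [-0.4, -0.2, 0], "turn": [0, 0, 0]},
    {"jaw": -1, "dp": [-0.4, -0.2, 0], "turn": [0, 0, 0]},
  ],
)

```text
time: 22.5
ee_pos: [0.4729, 0.0489, 0.1839]
tool_rot: [179.9, -0.1, 174.3]
ft_force: [-0.6, 5.3, -1.2]
grip_width: 0.0002
finger_force: 2.5
```

```bash
python3 st.py
```

```text
t 22.5 at [0.4729 0.0489 0.1839] [ 1.799e+02 -1.000e-01  1.743e+02] f [-0.6  5.3 -1.2]
side 1018 (array([423. , -64.8]), array([215.5,  67.9]), 86.9) long axis deg from +y: lo-edge 5.7 hi-edge 5.1
scene 971 (array([438.3, -67.3]), array([211.9,  99.1]), 84.0) long axis deg from +y: lo-edge 19.1 hi-edge 20.9
```

>>> arm_command(
  series=[
    {"jaw": -1, "dp": [0, -0.05, 0], "turn": [0, 0, 0]},
    {"jaw": -1, "dp": [0, -0.1, 0], "turn": [0, 0, 0]},
    {"jaw": -1, "dp": [0, -0.15, 0], "turn": [0, 0, 0]},
    {"jaw": -1, "dp": [0, -0.15, 0], "turn": [0, 0, 0]},
    {"jaw": -1, "dp": [0, -0.15, 0], "turn": [0, 0, 0]},
  ],
)

```text
time: 23.15
ee_pos: [0.4728, 0.0484, 0.1841]
tool_rot: [179.8, -0.0, 174.4]
ft_force: [-0.3, 9.2, -1.4]
grip_width: 0.0001
finger_force: 4.5
```

>>> arm_command(
  series=[
    {"jaw": -1, "dp": [0, 0.5, 0], "turn": [0, 0, 0]},
    {"jaw": -1, "dp": [0, 2.5, 0], "turn": [0, 0, 0]},
    {"jaw": -1, "dp": [0, 2.5, -4], "turn": [0, 0, 0]},
    {"jaw": -1, "dp": [0, 0, -8.5], "turn": [0, 0, 0]},
    {"jaw": -1, "dp": [0.5, -4, -10], "turn": [0, 0, 0]},
  ],
)

```text
time: 23.65
ee_pos: [0.4652, 0.0092, 0.2872]
tool_rot: [179.9, 0.2, 174.6]
ft_force: [0.6, -0.6, -0.0]
grip_width: 0.0002
finger_force: 0.0
```

>>> arm_command(
  series=[
    {"jaw": -1, "dp": [-0.5, -4, -2], "turn": [0, 0, 0]},
    {"jaw": -1, "dp": [-1, -8, -4], "turn": [0, 0, 0]},
    {"jaw": -1, "dp": [-1, -11, -6], "turn": [0, 0, 0]},
    {"jaw": -1, "dp": [-1, -11, -6], "turn": [0, 0, 0]},
    {"jaw": -1, "dp": [-1, -11, -6], "turn": [0, 0, 0]},
  ],
)

```text
time: 24.15
ee_pos: [0.4627, -0.1042, 0.3439]
tool_rot: [-179.9, -0.1, 174.1]
ft_force: [0.6, 0.6, -0.2]
grip_width: -0.0001
finger_force: 0.0
```

```bash
cat > flush.py <<'E'
from look import *
s=bot.read_state();f=bot.grab_frame("wrist");cv2.imwrite("pics/w7.png",f["pixels"][:,:,::-1])
R0=R.from_euler('xyz',s["tool_rot"],degrees=True).as_matrix();p0=np.array(s["ee_pos"]);T=f["tool_from_camera"];print(p0,s["time"],s["ft_force"].round(1))
def cast(u,v,h):
    a,b=u-f["cx"],v-f["cy"];r=np.hypot(a,b);t=r/f["fx"];d=R0@T[:3,:3]@np.array([a/r*np.sin(t),b/r*np.sin(t),np.cos(t)]);o=R0@T[:3,3]+p0
    return (o+d*(h-o[2])/d[2])[:2]*1000
px=cv2.GaussianBlur(f["pixels"],(3,3),0).astype(int);B=px[...,2]-px[...,0];G=px.sum(2)
m=cv2.morphologyEx(((B>50)&(np.mgrid[:400,:640][1]>215)).astype(np.uint8),cv2.MORPH_OPEN,np.ones((3,3)))
k,l,st,_=cv2.connectedComponentsWithStats(m);i=1+st[1:,4].argmax();x,y,w,hh,_=st[i];print("blob",st[i])
def fit(p,n):
    p=np.float32(p);vx,vy,X,Y=cv2.fitLine(p,cv2.DIST_HUBER,0,.01,.01).ravel();a=vy/vx
    print(n,"angle",np.degrees(np.arctan(a)).round(2),"y at x=.39,.434,.475:",[round(float(Y+a*(q-X)),1) for q in(390,434,475)])
fit([cast(x-12+np.argmax(np.diff(B[v,x-12:x+20]))+.5,v,.036) for v in range(y+12,y+hh-12,2)],"foot")
fit([cast(x+w-16+np.argmin(np.diff(B[v,x+w-16:x+w+12]))+.5,v,.036) for v in range(y+12,y+hh-12,2)],"free")
fit([cast(x-25+np.argmax(np.diff(G[v,x-25:x+22]))+.5,v,.024) for v in [*range(y-45,y-8,2)]+[*range(y+hh+8,y+hh+50,2)]],"rim outer (inner is +6)")
E
python3 flush.py
```

```text
[ 0.46266202 -0.10423988  0.34392666] 24.15 [ 0.6  0.6 -0.2]
blob [  244   114   222    99 11856]
foot angle -6.16 y at x=.39,.434,.475: [-165.1, -169.8, -174.2]
free angle -5.78 y at x=.39,.434,.475: [43.3, 38.8, 34.7]
rim outer (inner is +6) angle -5.62 y at x=.39,.434,.475: [-171.0, -175.4, -179.4]
```

```bash
python3 -c "
from rig import bot
print(bot.close_job())"
```

```text
the job is handed in; nothing more can be done
None
```

The blue box lies flat with its lid up and its foot end flush against the end rim (within about 1 mm and 0.5° by the wrist camera). It lies free with the arm clear, the green box and the other things were not touched, and the job was handed in at about 24 s.

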